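Clear up after the painting class

ROBOT

A 6-joint arm with a two-finger parallel gripper is mounted at the origin on the work surface. World frame = base frame: x ahead of the robot, y to its left, z up, the work surface at z = 0. Lengths are in mm, angles in rad, forces in N, time in s.
With the tool pointing down it reaches from about 250 to 800 mm from the base axis. Payload 8.5 kg.
Tool frame: the origin (TCP) lies on the centre line of the jaws, within the pads' length; the fingertips stand 19 mm ahead of it and the grasp point (between the pads) is the TCP; z points along the fingers, y is the direction in which the jaws open and shut (so a half turn about z gives the same grasp; the last joint's range is limited). The gripper opens to 85 mm and grips with 20 to 120 N. Pads are 22 mm wide; open, the fingers measure 114 mm over their backs; the gripper's body (76 mm by 85 mm) begins 54 mm behind the grasp point. The pads swing forward as they close: fully open they stand 13 mm farther back than shut.
Start: joints at [-1.194, 0.238, -0.013, 1.319, 0, 1.571], TCP at [193.154, -488.128, 216.176] pointing down, gripper open.
Joint ranges: [-2.66, 2.66], [-1.03, 1.9], [-1.14, 1.46], [-1.82, 2.27], [-1.45, 1.34], [-3.14, 3.14]. Speed limits (rad/s): [2.22, 2.22, 2.79, 3.14, 3.14, 3.14].

INTERFACE

Orientations are given as a unit quaternion [w, x, y, z].
In Python, from station import manip gives the robot as it stands.
- The arm moves only by the tool carry_out, never from a script. Its argument "steps" is a list of rows, each a list of 4 numbers: the shift along the tool's x, y, z in cm, then the turn about the tool's z in degrees. In form: [[dx, dy, dz, turn], ...]. A call has 1 to 5 rows; each row shifts and turns the commanded pose from where the row before left it, along the tool's axes as they then stand; what a row does not reach is not made up. A row lasts 1/8 s, in which the tool goes at most 62.5 mm and 10.7 degrees, less where a joint would pass 70% of its speed; a pose out of reach is approached as far as the arm can. A call is refused whole if a number of a shift passes 6.25 or a number of a turn 10.7, either way. A call with a gripper value outside its range is refused whole. "claw" is the finger opening in cm, from 0 to 8.54, set as the call begins (left out, the last holds). The fingers move at their own pace and stop on an object; the grip force is fixed at half the most. Time passes only in rows, so rows that do not move let the fingers close. It gives the time, the measured TCP pose, the force and the opening at its end, in the units of the state.
- manip.read_state(): the state, without advancing time (a new reading comes with each control period).
- manip.snapshot(name): name is "scene" or "top" or "wrist"; returns the picture (384x512x3 uint8, red, green, blue); there is no depth.
- manip.calibration(name): a dict with "K" (3x3 intrinsics, pixels), "rvec" (rotation vector, rad) and "tvec" (3), from world to camera coordinates, as OpenCV has them; the wrist camera has in their place "tool_from_camera" (4x4, takes a point from camera to tool coordinates, whose origin is the TCP and whose axes are the flange's). Camera axes: x right, y down, z forward; pixel columns grow to the right and rows downward; lengths in mm; the calibration is good to about 2 mm. A picture is of the moment at which its call begins: read the wrist's pose just before it. calibration takes no time and is no camera call.
- manip.sign_off(): hands the job in, once; it reports no verdict.
Trained networks look in the newest picture that a camera, given by its name, has taken for a name from the list of things; names that differ only in an ending like _2 or _b are one class to them, and where a whole thing is asked for, a point or a joint stands for the part that bears it (a point fixed in the world has none). Each returns a list of dicts, best first, with "score" (0 to 1); they miss things now and then, are a little off and sometimes report something else, mostly with a low value. They report only what shows in the picture. A call takes as long as a camera call. They do not tell look-alikes from the thing itself.
- manip.look_for(camera, name): "xyz" ([x, y, z] in mm, in the coordinates of the camera as it stood for that picture, good to about 4 mm: the middle of the surface that is visible of it).
- manip.cut_out(camera, name): "pixels" (384x512 bool, what is visible of it).
- manip.pinpoint(camera, name): "xyz" ([x, y, z] in mm, in the coordinates of the camera as it stood for that picture, good to about 4 mm: a listed point, or the origin of a listed thing).
The state is a dict: "time": time; "joints": joint angles; "joint_velocities": joint speeds; "effort": joint torques, N m; "tcp_pos": TCP position; "tcp_rot": TCP orientation; "force": force on the tool from outside, world axes, zero at the start; "moment": the same for the moment, N m; "opening": opening from 0.0 (shut) to 1.0 (fully open).
Only numpy, scipy, OpenCV 4.12 (cv2) and the standard library are available. Lean on these libraries where they do the work, as an engineer would, in place of code of your own. Each camera call takes 0.05 s, during which the arm holds its last target.

TASK

The painting class is over, so sort what is left on the paper: lay the two used brushes, with navy paint in their bristles, flat on the floor of the grey washing-up tub side by side, lay the clean brush flat in the pale wooden brush tray, and stand the two closed paint jars upright in the dark wooden carrier, one in each bay. The jars are glass, so keep them upright and set them down rather than drop them. Leave the half-painted box and the paper cup where they stand.

Things in the scene. Friction and masses are not known exactly. Their poses are not given: they have to be found in the camera images.
- brush_green: used flat paint brush: green handle, bristles full of dark navy paint, 150 mm long, 45 g, lying flat. Origin: underside of the handle at mid-length, near the balance point, where the handle is 16 mm wide, 12 mm thick (grip across it here). x points to the bristle tips (75 mm off; handle end 75 mm the other way), z up. Steel ferrule 26 wide, 12 thick, at x = 16 to 42 mm, then bristles 25 mm wide.
- brush_red: used flat paint brush: red handle, bristles full of dark navy paint, 150 mm long, 45 g, lying flat. Origin: underside of the handle at mid-length, near the balance point, where the handle is 16 mm wide, 12 mm thick (grip across it here). x points to the bristle tips (75 mm off; handle end 75 mm the other way), z up. Steel ferrule 26 wide, 12 thick, at x = 16 to 42 mm, then bristles 25 mm wide.
- brush_clean: clean flat paint brush: green handle like one of the used ones, but pale cream bristles, 150 mm long, 45 g, lying flat. Origin: underside of the handle at mid-length, near the balance point, where the handle is 16 mm wide, 12 mm thick (grip across it here). x points to the bristle tips (75 mm off; handle end 75 mm the other way), z up. Steel ferrule 26 wide, 12 thick, at x = 16 to 42 mm, then bristles 25 mm wide.
- jar_navy: navy closed glass paint jar, round, 50 mm in diameter and 62 mm tall with a 48 mm lid (the top 15 mm), about 0.16 kg, standing upright; origin at the centre of its underside, z up. Dark navy lid. Belongs in the jar carrier.
- jar_cream: cream closed glass paint jar, round, 50 mm in diameter and 62 mm tall with a 48 mm lid (the top 15 mm), about 0.16 kg, standing upright; origin at the centre of its underside, z up. Cream lid. Belongs in the jar carrier.
- wash_tub: low grey plastic washing-up tub, empty and dry, 137 x 197 mm outside and 40 mm high, walls and floor 4 mm thick, the inside 129 x 189 mm; it does not move. Origin at the centre of its underside, z up, y along its long side
- brush_tray: low pale wooden brush tray without divisions, 96 x 190 mm outside and 28 mm high, walls and floor 5 mm thick, the inside 86 x 180 mm; it does not move. Origin at the centre of its underside, z up, y along its long side
- jar_carrier: dark wooden jar carrier, 82 x 158 mm outside and 32 mm high, walls and floor 6 mm thick, with one full-height 6 mm divider across the middle that makes two square bays of 70 x 70 mm, centred at y = -38 and y = +38 mm; it does not move. Origin at the centre of its underside, z up, y along its long side
- painted_box: bystander: a plywood box 90 x 240 x 90 mm high, half painted navy and still wet, beyond the trays; origin at the centre of its underside, y along its length
- paper_cup: bystander: a dark paper cup, 74 mm across the rim, 85 mm tall, light, standing beyond the trays; origin at the centre of its underside
Not all that is in view belongs to the job. What is shaped like the brush_green but yellow is not meant. What is shaped like the brush_clean but yellow is not meant.

How it is judged (in metres and radians):
At the end, for the whole second after the job is handed in: Both navy brushes lie flat on the tub's floor, the clean brush flat on the brush tray's floor, both jars stand on the carrier's floor, one in each bay: undersides at most 6 mm above that floor, brushes within 0.12 rad of level, jars within 0.1 rad of upright, all released and at rest (x of brush_green in the frame of wash_tub between -0.0645 and 0.0645 m and y of brush_green in the frame of wash_tub between -0.0945 and 0.0945 m and z of brush_green in the frame of wash_tub between 0 and 0.01 m and angle between each of brush_green, brush_red, brush_clean's own z axis and vertical below 0.12 rad and linear speed of each of brush_green, brush_red, brush_clean, jar_navy, jar_cream below 0.02 m/s and x of brush_red in the frame of wash_tub between -0.0645 and 0.0645 m and y of brush_red in the frame of wash_tub between -0.0945 and 0.0945 m and z of brush_red in the frame of wash_tub between 0 and 0.01 m and x of brush_clean in the frame of brush_tray between -0.043 and 0.043 m and y of brush_clean in the frame of brush_tray between -0.09 and 0.09 m and z of brush_clean in the frame of brush_tray between 0.001 and 0.011 m and x of jar_navy in the frame of jar_carrier between -0.035 and 0.035 m and y of jar_navy in the frame of jar_carrier between -0.073 and 0.073 m and z of jar_navy in the frame of jar_carrier between 0.002 and 0.012 m and angle between each of jar_navy, jar_cream's own z axis and vertical below 0.1 rad and x of jar_cream in the frame of jar_carrier between -0.035 and 0.035 m and y of jar_cream in the frame of jar_carrier between -0.073 and 0.073 m and z of jar_cream in the frame of jar_carrier between 0.002 and 0.012 m); the robot touches nothing.
It fails at once if a jar tipped by more than 45 degrees (angle between any of jar_navy, jar_cream's own z axis and vertical above 0.785 rad).
It fails at once if a jar dropped (falling free at over 0.8 m/s, a fall of more than 30 mm) ((contact force between jar_navy and anything else below 0.02 N and linear speed of jar_navy above 0.8 m/s) or (contact force between jar_cream and anything else below 0.02 N and linear speed of jar_cream above 0.8 m/s)).
It fails at once if the half-painted box pushed by more than 15 mm (distance of painted_box from where it was at the start of the episode above 0.015 m).
It fails at once if the paper cup pushed by more than 15 mm or knocked over (distance of paper_cup from where it was at the start of the episode above 0.015 m or angle between paper_cup's own z axis and vertical above 0.4 rad).
It also fails if it takes over 115 s, if anything falls off the work surface, if the arm or the gripper's body presses on something with over 40 N, if the wrist force passes 120 N, or if a joint passes its speed limit or range.

## Working session

There is one attempt and no reset: what is moved stays moved. The work goes in short steps, Python scripts to look and compute and a tool call to move; the robot and the scene stay as the last step left them, time stands still between calls to the robot, and variables do not carry over. Pictures are saved under pics/ and viewed, and the job is handed in when it is done.

Besides the shell and the picture viewer there is one more tool, called by a JSON object that holds its "method" and its "body". carry_out: Moves the arm, as the interface text tells. Its arguments: {"type":"object","properties":{"steps":{"type":"array"},"claw":{"type":"number"}},"required":["steps"]}

```bash
mkdir -p pics; ls; python3 - <<'E'
from station import manip
import cv2
s=manip.read_state();print(s)
for n in ["scene","top","wrist"]:
    im=manip.snapshot(n);cv2.imwrite(f"pics/{n}0.png",im[:,:,::-1])
    print(n,manip.calibration(n))
E
```

```text
pics
{'time': 0.0, 'joints': array([-1.19400101e+00,  2.38735603e-01, -1.42357782e-02,  1.31920742e+00,
       -5.96814817e-06,  1.57075130e+00]), 'joint_velocities': array([ 0.00077413,  0.00014264, -0.00154903, -0.00014835,  0.00161181,
        0.00096204]), 'effort': array([-2.24202731e-04, -5.38780832e+01,  3.46434760e+01,  1.85744371e-02,
        2.12839547e-05,  3.05350045e-05]), 'tcp_pos': array([ 193.00903153, -487.76939563,  215.60853595]), 'tcp_rot': array([-6.78452448e-04,  9.82301139e-01,  1.87307220e-01, -1.32374874e-04]), 'force': array([-0.22173511, -0.37659977, -0.64267505]), 'moment': array([ 0.07180863,  0.02978609, -0.00828357]), 'opening': 0.998135173546775}
scene {'K': array([[455.06575495,   0.        , 263.31222824],
       [  0.        , 455.06575495, 186.42453691],
       [  0.        ,   0.        ,   1.        ]]), 'rvec': array([ 2.11898784,  1.00863154, -0.44665624]), 'tvec': array([-308.82641932, -256.21372738, 1717.79798979])}
top {'K': array([[423.10257949,   0.        , 253.07049458],
       [  0.        , 423.10257949, 191.78499108],
       [  0.        ,   0.        ,   1.        ]]), 'rvec': array([ 2.13603885, -2.13310058,  0.14016463]), 'tvec': array([ -17.3361982 ,  530.19042418, 1238.17785235])}
wrist {'K': array([[290.56888399,   0.        , 255.73240377],
       [  0.        , 290.56888399, 192.49654832],
       [  0.        ,   0.        ,   1.        ]]), 'tool_from_camera': array([[-2.22189562e-04, -9.55867828e-01, -2.93796949e-01,
         7.50467471e+01],
       [ 9.99999916e-01, -3.13723808e-04,  2.64430765e-04,
        -1.06006296e+00],
       [-3.44931958e-04, -2.93796865e-01,  9.55867817e-01,
        -1.56325138e+02],
       [ 0.00000000e+00,  0.00000000e+00,  0.00000000e+00,
         1.00000000e+00]])}
```

View pics/top0.png

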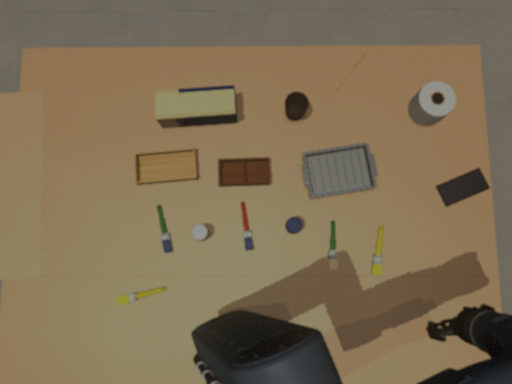

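View pics/scene0.png

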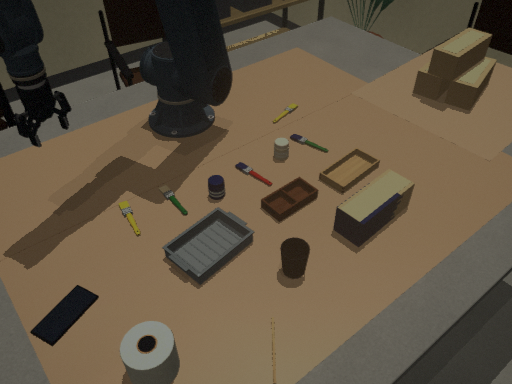

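View pics/wrist0.png

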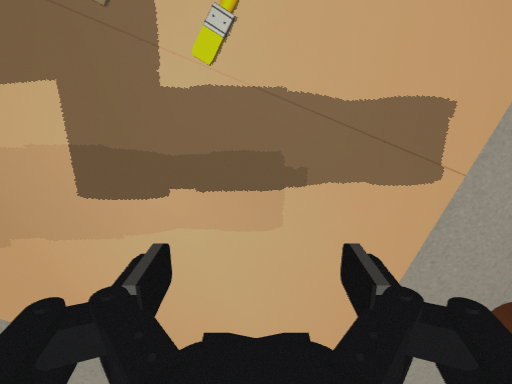

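```bash
cat > h.py <<'E'
from station import manip
import numpy as np, cv2
from scipy.spatial.transform import Rotation as R
def cam(n):
    c=manip.calibration(n)
    if 'rvec' in c:
        Rm=cv2.Rodrigues(c['rvec'])[0]; return c['K'],Rm.T,-Rm.T@c['tvec']
    s=manip.read_state(); q=s['tcp_rot']; Rt=R.from_quat([q[1],q[2],q[3],q[0]]).as_matrix()
    T=c['tool_from_camera']; return c['K'],Rt@T[:3,:3],Rt@T[:3,3]+s['tcp_pos']
def w(C,p): return C[1]@np.array(p)+C[2]
def pl(C,uv,z):
    uv=np.atleast_2d(np.array(uv,float)); d=np.c_[uv,np.ones(len(uv))]@np.linalg.inv(C[0]).T@C[1].T
    return C[2]+d*((z-C[2][2])/d[:,2])[:,None]
def px(C,P):
    q=(np.atleast_2d(P)-C[2])@C[1]; q=q@C[0].T; return q[:,:2]/q[:,2:]
def yaw():
    q=manip.read_state()['tcp_rot']; M=R.from_quat([q[1],q[2],q[3],q[0]]).as_matrix(); return np.degrees(np.arctan2(M[1,0],M[0,0])),M
def go(x,y,z,yawdeg=None):
    """shift in tool axes to target; yaw = world heading of tool x"""
    s=manip.read_state(); a,M=yaw(); d=M.T@(np.array([x,y,z])-s['tcp_pos'])/10
    t=None if yawdeg is None else -((yawdeg-a+180)%360-180)
    print('t',round(s['time'],2),'pos',s['tcp_pos'].round(1),'yaw',round(a,1),'tilt',M[:,2].round(3),'| d tool cm',d.round(2),'turn',t,'F',s['force'].round(1),'op',round(s['opening']*8.54,2))
E
python3 - <<'E'
from h import *
im=manip.snapshot('top');C=cam('top')
for n in ['brush_green','brush_red','brush_clean','jar_navy','jar_cream','wash_tub','brush_tray','jar_carrier','painted_box','paper_cup']:
    for d in manip.cut_out('top',n)[:4]:
        ys,xs=np.nonzero(d['pixels']);
        if len(xs)<10: continue
        (cx,cy),wh,a=cv2.minAreaRect(np.c_[xs,ys].astype(np.float32))
        print(n,round(d['score'],2),'px',(round(xs.mean()),round(ys.mean())),'mean',pl(C,(xs.mean(),ys.mean()),6)[0].round(),'rect ctr',pl(C,(cx,cy),6)[0].round(),np.round(wh),round(a),'minmax',xs.min(),xs.max(),ys.min(),ys.max())
    for d in manip.pinpoint('top',n)[:4]: print('   pin',round(d['score'],2),w(C,d['xyz']).round())
cv2.imwrite('pics/crop1.png',cv2.resize(im[190:310,100:400,::-1],None,fx=2.6,fy=2.6,interpolation=cv2.INTER_CUBIC))
E
```

```text
brush_green 0.82 px (137, 295) mean [220. 333.   6.] rect ctr [223. 322.   6.] [10. 49.] 76 minmax 117 164 287 304
brush_green 0.7 px (164, 232) mean [411. 256.   6.] rect ctr [421. 259.   6.] [46.  9.] 79 minmax 158 172 206 251
   pin 0.89 [220. 322.  -0.]
   pin 0.83 [421. 257.   0.]
   pin 0.19 [598.  10.   1.]
brush_red 0.71 px (339, 170) mean [ 604. -285.    6.] rect ctr [ 603. -286.    6.] [48. 74.] 81 minmax 302 377 142 198
brush_red 0.63 px (247, 228) mean [423.   4.   6.] rect ctr [430.   6.   6.] [48.  8.] 81 minmax 241 253 202 249
brush_red 0.21 px (166, 166) mean [618. 258.   6.] rect ctr [619. 260.   6.] [32. 64.] 85 minmax 134 198 148 183
   pin 0.56 [429.   4.  -0.]
brush_clean 0.88 px (333, 248) mean [ 362. -258.    6.] rect ctr [ 372. -259.    6.] [48.  8.] 90 minmax 329 337 221 269
brush_clean 0.53 px (378, 253) mean [ 349. -393.    6.] rect ctr [ 359. -397.    6.] [ 9. 47.] 11 minmax 373 383 226 273
   pin 0.86 [ 375. -259.    1.]
   pin 0.61 [ 360. -398.    0.]
   pin 0.61 [ 432. -140.    1.]
jar_cream 0.54 px (201, 232) mean [411. 144.   6.] rect ctr [411. 145.  
[... 426 characters left out ...]
mean [618. 258.   6.] rect ctr [618. 258.   6.] [32. 63.] 85 minmax 135 197 148 184
brush_tray 0.39 px (296, 105) mean [ 815. -153.    6.] rect ctr [ 812. -155.    6.] [30. 24.] 90 minmax 285 309 91 121
   pin 0.91 [615. 254.   2.]
jar_carrier 0.81 px (244, 171) mean [601.  13.   6.] rect ctr [601.  13.   6.] [30. 52.] 88 minmax 218 270 156 186
   pin 0.75 [597.  14.  -3.]
   pin 0.19 [ 602. -281.    0.]
painted_box 0.71 px (196, 106) mean [814. 167.   6.] rect ctr [813. 168.   6.] [38. 81.] 86 minmax 155 237 85 127
   pin 0.64 [796. 160.   0.]
paper_cup 0.84 px (296, 105) mean [ 815. -153.    6.] rect ctr [ 814. -155.    6.] [29. 24.] 90 minmax 285 309 91 120
   pin 0.75 [ 791. -145.    6.]
```

View pics/crop1.png

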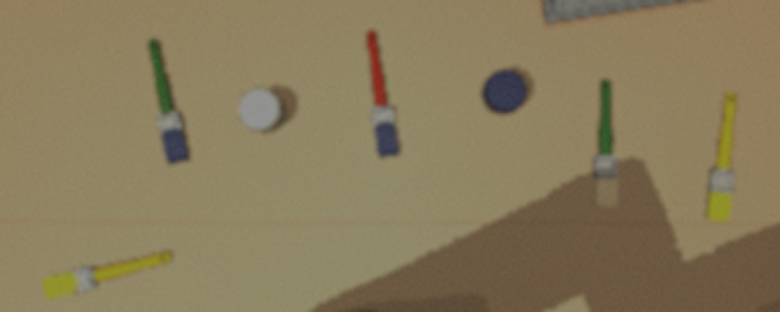

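```bash
python3 - <<'E'
from h import *
im=manip.snapshot('top');C=cam('top')
for n,c in [('brush_green',(164,230)),('brush_red',(247,226)),('brush_clean',(333,245))]:
    for d in manip.cut_out('top',n):
        ys,xs=np.nonzero(d['pixels'])
        if len(xs)<10 or abs(xs.mean()-c[0])>6: continue
        P=pl(C,np.c_[xs,ys],8)[:,:2]; m=P.mean(0); u=np.linalg.svd(P-m)[2][0]; u=u*(-1 if u[0]>0 else 1); t=(P-m)@u
        print(n,'centre',(m+u*(t.max()+t.min())/2).round(1),'heading to bristles',np.degrees(np.arctan2(u[1],u[0])).round(1),'len',np.ptp(t).round())
for n,z in [('wash_tub',40),('brush_tray',28),('jar_carrier',32)]:
    d=manip.cut_out('top',n)[0]; ys,xs=np.nonzero(d['pixels'])
    P=pl(C,np.c_[xs,ys],z)[:,:2]; (c,wh,a)=cv2.minAreaRect(P.astype(np.float32)); print(n,np.round(c),np.round(wh),round(a,1))
go(480,-300,216,0)
E
```

```text
brush_green centre [421.  258.5] heading to bristles -166.3 len 150.0
brush_red centre [430.9   5.1] heading to bristles -171.0 len 147.0
brush_clean centre [ 374.1 -258.4] heading to bristles 178.4 len 148.0
wash_tub [ 598. -278.] [145. 222.] 9.1Traceback (most recent call last):
  File "<stdin>", line 10, in <module>
IndexError: list index out of range
```

{"method": "carry_out", "body": {"steps": [[0, 0, 0, 10.7], [0, 0, 0, 10.7]]}}

```text
time: 1.75
tcp_pos: [193.2, -488.1, 216.2]
tcp_rot: [-0.0, 1.0, -0.001, -0.0]
force: [-0.7, 0.4, 0.1]
opening: 1.002
```

```bash
python3 - <<'E'
from h import *
print(manip.read_state()['joints'].round(3)); go(480,-320,216,0)
E
```

```text
[-1.194  0.238 -0.013  1.319 -0.     1.95 ]
t 1.75 pos [ 193.2 -488.1  216.2] yaw -0.2 tilt [-0.  0. -1.] | d tool cm [ 2.864e+01 -1.690e+01  2.000e-02] turn -0.16147649249009532 F [-0.7  0.4  0.1] op 8.55
```

{"method": "carry_out", "body": {"steps": [[5.6, -3.4, 0, 0], [5.6, -3.4, 0, 0], [5.6, -3.4, 0, 0], [5.6, -3.4, 0, 0], [5.6, -3.4, 0, 0]]}}

```text
time: 2.38
tcp_pos: [461.4, -323.8, 216.3]
tcp_rot: [0.0, 1.0, 0.002, 0.0]
force: [0.5, -0.1, -0.8]
opening: 1.0
```

```bash
python3 - <<'E'
from h import *
C=cam('wrist');im=manip.snapshot('wrist');cv2.imwrite('pics/w1.png',im[:,:,::-1])
go(480,-320,216,180)
for n in ['wash_tub','brush_clean']:
    for d in manip.pinpoint('wrist',n)[:3]: print(n,round(d['score'],2),w(C,d['xyz']).round())
P=np.array([[16,0],[0,0],[-75,0],[75,0]]);
E
```

```text
t 2.42 pos [ 467.  -320.2  215.8] yaw 0.4 tilt [ 0.003  0.002 -1.   ] | d tool cm [ 1.3  -0.01 -0.01] turn -179.59042192995366 F [ 2.9  2.8 -0.5] op 8.5
wash_tub 0.93 [ 596. -278.   -1.]
brush_clean 0.88 [ 357. -392.   -3.]
brush_clean 0.86 [ 370. -252.   -2.]
```

View pics/w1.png

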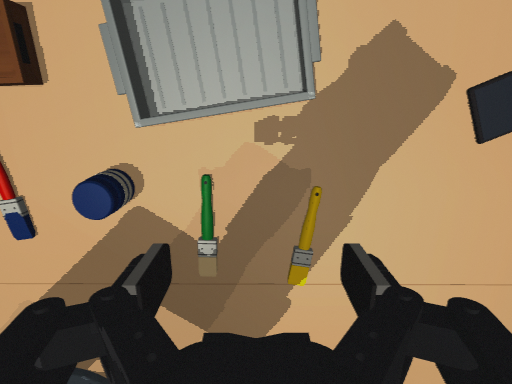

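```bash
python3 - <<'E'
from h import *
C=cam('wrist')
s=manip.read_state()
a=pl(C,[(138,125),(315,96)],40);print(a.round(), np.degrees(np.arctan2(*(a[0]-a[1])[[1,0]])))
b=pl(C,[(207,175),(207,276)],8);print(b.round(),b.mean(0).round())
go(372,-257,150,178)
E
```

```text
[[ 512. -190.   40.]
 [ 545. -386.   40.]] 99.36427149921816
[[ 448. -260.    8.]
 [ 299. -253.    8.]] [ 373. -256.    8.]
t 2.52 pos [ 462.  -323.1  215.7] yaw 0.5 tilt [-0.     0.001 -1.   ] | d tool cm [-8.95 -6.68  6.57] turn -177.54520975177957 F [-0.5 -0.7 -0.1] op 8.56
```

{"method": "carry_out", "body": {"steps": [[-4.5, -3.3, 0, 1], [-4.4, -3.3, 2, 1], [0, 0, 4, 0], [0, 0, 4, 0], [0, 0, 2, 0]], "claw": 5.0}}

```text
time: 3.15
tcp_pos: [369.2, -258.6, 94.7]
tcp_rot: [-0.0, 1.0, -0.016, -0.001]
force: [-0.3, 0.2, 0.7]
opening: 0.586
```

```bash
python3 - <<'E'
from h import *
C=cam('wrist');im=manip.snapshot('wrist');cv2.imwrite('pics/w2.png',im[:,:,::-1])
print(px(C,[[373,-257,8]]).round())
go(373,-257,20,178)
E
```

```text
[[255. 188.]]
t 3.2 pos [ 368.6 -258.1   93.1] yaw -1.9 tilt [-0.004  0.002 -1.   ] | d tool cm [ 0.47 -0.1   7.3 ] turn -179.8896085787585 F [-1.3 -0.3 -1.5] op 4.99
```

View pics/w2.png

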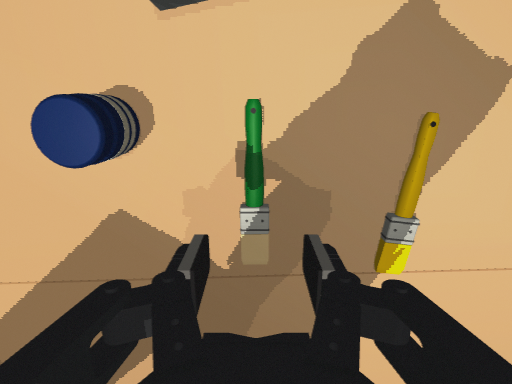

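{"method": "carry_out", "body": {"steps": [[0.4, 0, 3, 0], [0, 0, 3, 0], [0, 0, 1.3, 0], [0, 0, 0, 0]]}}

```text
time: 3.7
tcp_pos: [374.5, -258.8, 23.2]
tcp_rot: [-0.0, 1.0, -0.016, -0.0]
force: [-0.0, 0.3, 0.0]
opening: 0.584
```

{"method": "carry_out", "body": {"steps": [[0, 0, 0, 0], [0, 0, 0, 0], [0, 0, 0, 0]], "claw": 0.5}}

```text
time: 4.08
tcp_pos: [375.4, -258.9, 23.8]
tcp_rot: [0.0, 1.0, -0.016, 0.0]
force: [0.1, 0.2, -0.8]
opening: 0.06
```

```bash
python3 - <<'E'
from h import *
C=cam('wrist');im=manip.snapshot('wrist');cv2.imwrite('pics/w3.png',im[:,:,::-1])
go(373,-257,20,178)
E
```

```text
t 4.12 pos [ 375.4 -258.9   23.7] yaw -1.8 tilt [ 0.001 -0.    -1.   ] | d tool cm [-0.24 -0.18  0.36] turn -179.80736225266014 F [-0.7 -0.1  0.2] op 0.48
```

View pics/w3.png

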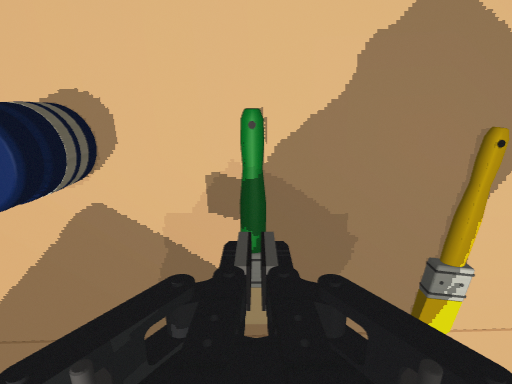

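{"method": "carry_out", "body": {"steps": [[0, 0, -0.3, 0], [0, 0, 0, 0], [0, 0, 0, 0], [0, 0, 0, 0]], "claw": 3.0}}

```text
time: 4.62
tcp_pos: [375.0, -258.7, 26.1]
tcp_rot: [-0.0, 1.0, -0.016, -0.0]
force: [-0.3, 0.1, 0.9]
opening: 0.347
```

{"method": "carry_out", "body": {"steps": [[-0.1, 0, 0.5, 0], [0, 0, 0.3, 0], [0, 0, 0, 0]]}}

```text
time: 5.0
tcp_pos: [373.8, -258.5, 17.8]
tcp_rot: [-0.0, 1.0, -0.016, -0.0]
force: [0.9, 0.4, 0.7]
opening: 0.35
```

```bash
python3 - <<'E'
from h import *
C=cam('wrist');im=manip.snapshot('wrist');cv2.imwrite('pics/w4.png',im[:,:,::-1])
C2=cam('scene');im=manip.snapshot('scene');p=px(C2,[[373,-257,10]])[0].astype(int);print(p)
cv2.imwrite('pics/s4.png',cv2.resize(im[p[1]-50:p[1]+40,p[0]-60:p[0]+60,::-1],None,fx=5,fy=5))
go(373,-257,20,178)
E
```

```text
[173 199]
t 5.1 pos [ 374.  -258.6   18.1] yaw -1.8 tilt [-0.  0. -1.] | d tool cm [-0.11 -0.16 -0.19] turn -179.81070482952384 F [-0.4  0.6 -0.8] op 2.99
```

View pics/w4.png

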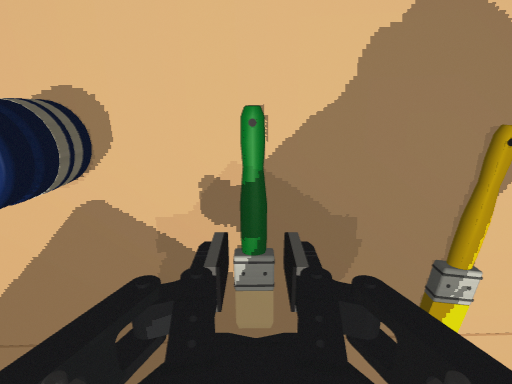

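View pics/s4.png

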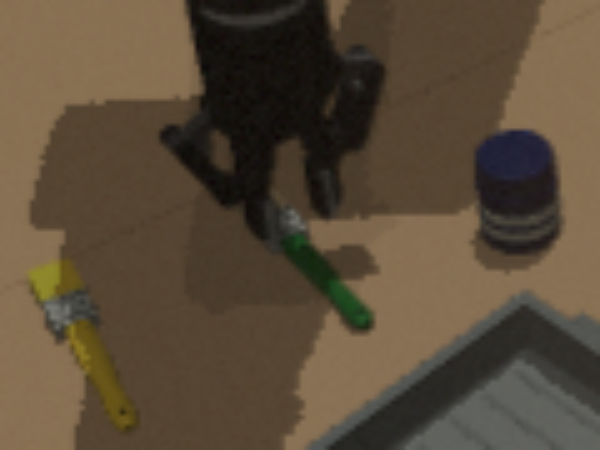

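{"method": "carry_out", "body": {"steps": [[0.8, 0, 0, 0], [0, 0, 0, 0]]}}

```text
time: 5.35
tcp_pos: [383.1, -259.2, 18.4]
tcp_rot: [0.0, 1.0, -0.016, 0.0]
force: [1.2, 0.2, 0.3]
opening: 0.352
```

{"method": "carry_out", "body": {"steps": [[0, 0, 0, 0], [0, 0, 0, 0], [0, 0, 0, 0]], "claw": 0.5}}

```text
time: 5.72
tcp_pos: [382.0, -258.9, 18.2]
tcp_rot: [-0.0, 1.0, -0.016, -0.0]
force: [0.5, -0.3, -0.3]
opening: 0.055
```

```bash
python3 - <<'E'
from h import *
C=cam('wrist');im=manip.snapshot('wrist');cv2.imwrite('pics/w5.png',cv2.resize(im[180:330,180:340,::-1],None,fx=4,fy=4))
C2=cam('scene');im=manip.snapshot('scene');p=[173,199]
cv2.imwrite('pics/s5.png',cv2.resize(im[p[1]-50:p[1]+40,p[0]-60:p[0]+60,::-1],None,fx=5,fy=5))
go(373,-257,20,178)
E
```

```text
t 5.83 pos [ 382.  -258.9   18.2] yaw -1.8 tilt [-0.  0. -1.] | d tool cm [-0.91 -0.16 -0.18] turn -179.8150190618452 F [ 0.8 -0.8 -0.1] op 0.52
```

View pics/w5.png

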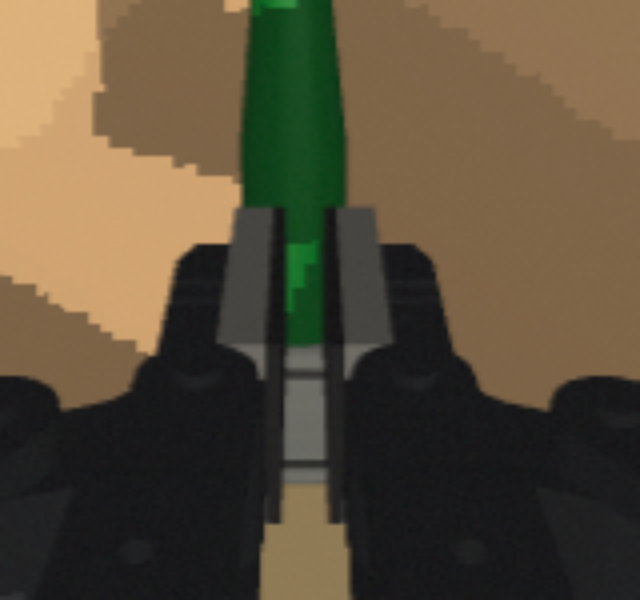

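View pics/s5.png

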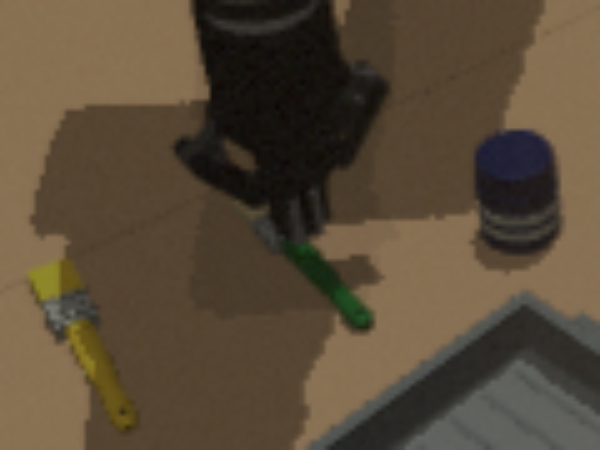

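{"method": "carry_out", "body": {"steps": [[-0.2, 0, -0.2, 0], [0, 0, 0, 0], [0, 0, 0, 0]], "claw": 3.0}}

```text
time: 6.2
tcp_pos: [380.1, -258.9, 20.3]
tcp_rot: [0.0, 1.0, -0.016, 0.0]
force: [0.9, -0.4, 0.1]
opening: 0.356
```

{"method": "carry_out", "body": {"steps": [[0, 0, 0.5, 0], [0, 0, 0.2, 0], [0, 0, 0, 0]]}}

```text
time: 6.58
tcp_pos: [379.9, -258.7, 12.8]
tcp_rot: [-0.0, 1.0, -0.016, -0.0]
force: [0.8, 0.1, -0.7]
opening: 0.352
```

{"method": "carry_out", "body": {"steps": [[0, 0, 0.3, 0], [0, 0, 0, 0]]}}

```text
time: 6.82
tcp_pos: [379.9, -258.8, 10.0]
tcp_rot: [-0.0, 1.0, -0.016, -0.0]
force: [-0.3, 0.2, 0.4]
opening: 0.353
```

{"method": "carry_out", "body": {"steps": [[0, 0, 0, 0], [0, 0, 0, 0], [0, 0, 0, 0]], "claw": 0.5}}

```text
time: 7.2
tcp_pos: [380.1, -258.9, 10.3]
tcp_rot: [-0.0, 1.0, -0.016, 0.0]
force: [0.3, 0.6, 0.0]
opening: 0.059
```

```bash
python3 - <<'E'
from h import *
s=manip.read_state()['tcp_pos']
C2=cam('scene');im=manip.snapshot('scene')[:,:,::-1].copy();p=[173,199]
big=cv2.resize(im[149:239,113:233],None,fx=6,fy=6,interpolation=cv2.INTER_CUBIC)
for q,c in [(s,(0,0,255)),(s+[0,0,-19],(255,0,255)),([s[0],s[1],0],(255,255,0))]:
    u=px(C2,[q])[0]; cv2.circle(big,tuple(int(v) for v in (u-[113,149])*6+3),4,c,-1)
cv2.imwrite('pics/s6.png',big)
Cw=cam('wrist');im=manip.snapshot('wrist')[:,:,::-1].copy()
for q,c in [(s,(0,0,255)),(s+[0,0,-19],(255,0,255)),([s[0],s[1],0],(255,255,0))]:
    u=px(Cw,[q])[0];print(u); cv2.circle(im,tuple(int(v) for v in u),2,c,-1)
cv2.imwrite('pics/w6.png',im)
E
```

```text
[257.51925372 235.57397096]
[257.32588799 222.8913607 ]
[257.41008034 228.41342924]
```

View pics/s6.png

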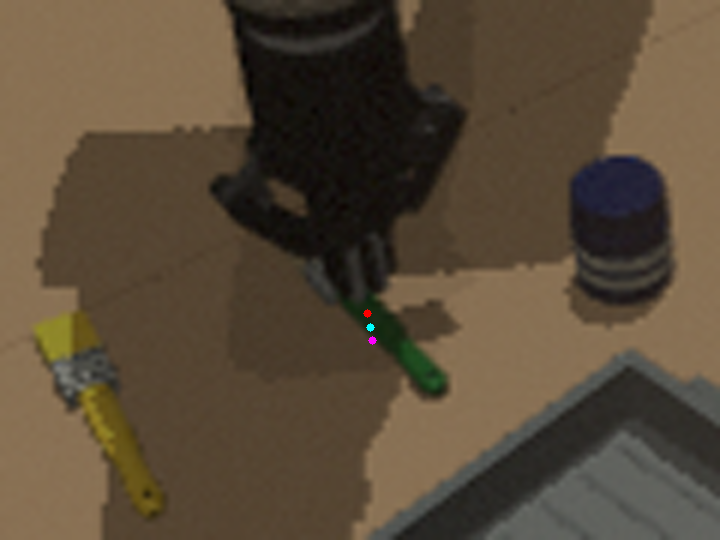

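View pics/w6.png

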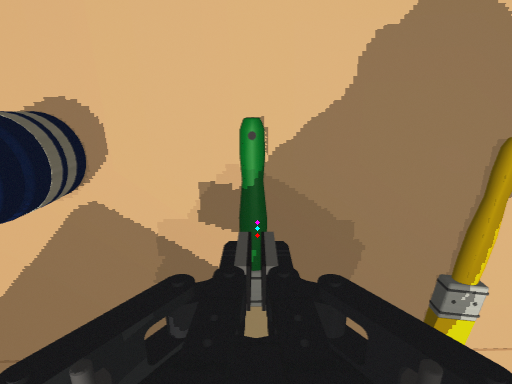

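{"method": "carry_out", "body": {"steps": [[0, 0, 0, 0], [0, 0, 0, 0], [0, 0, 0.6, 0], [0, 0, 0.4, 0], [0, 0, 0, 0]], "claw": 3.5}}

```text
time: 7.92
tcp_pos: [379.7, -258.6, -0.3]
tcp_rot: [-0.0, 1.0, -0.016, -0.0]
force: [-0.1, 0.3, -0.1]
opening: 0.406
```

{"method": "carry_out", "body": {"steps": [[0, 0, 0.5, 0], [0, 0, 0.3, 0], [0, 0, 0, 0]]}}

```text
time: 8.3
tcp_pos: [379.9, -258.7, -8.1]
tcp_rot: [-0.0, 1.0, -0.016, -0.0]
force: [1.0, -0.2, -0.3]
opening: 0.411
```

```bash
python3 - <<'E'
from h import *
s=manip.read_state()['tcp_pos']
C2=cam('scene');im=manip.snapshot('scene')[:,:,::-1].copy()
cv2.imwrite('pics/s7.png',cv2.resize(im[149:239,113:233],None,fx=6,fy=6,interpolation=cv2.INTER_CUBIC))
im=manip.snapshot('wrist')[:,:,::-1].copy()
cv2.imwrite('pics/w7.png',im); go(373,-257,0)
E
```

```text
t 8.4 pos [ 380.1 -258.9   -7.8] yaw -1.8 tilt [-0.  0. -1.] | d tool cm [-0.71 -0.16 -0.78] turn None F [ 0.2  0.3 -0.7] op 3.47
```

View pics/s7.png

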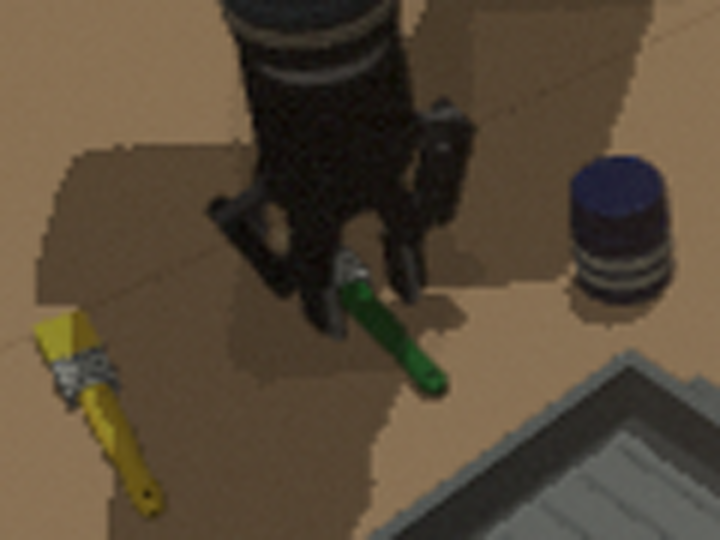

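View pics/w7.png

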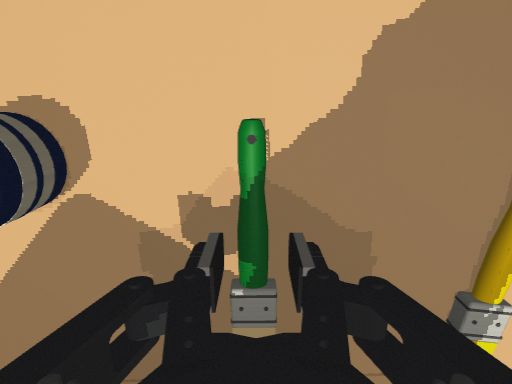

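{"method": "carry_out", "body": {"steps": [[0, 0, 0.4, 0], [0, 0, 0.2, 0], [0, 0, 0, 0]]}}

```text
time: 8.78
tcp_pos: [379.9, -258.8, -14.0]
tcp_rot: [-0.0, 1.0, -0.016, -0.0]
force: [0.3, -1.0, -0.2]
opening: 0.412
```

{"method": "carry_out", "body": {"steps": [[0, 0, 0, 0], [0, 0, 0, 0], [0, 0, 0, 0]], "claw": 0.5}}

```text
time: 9.15
tcp_pos: [380.2, -258.9, -13.6]
tcp_rot: [0.0, 1.0, -0.016, 0.0]
force: [-0.9, 0.7, 5.7]
opening: 0.17
```

{"method": "carry_out", "body": {"steps": [[0, 0, -2, 0], [0, 0, -4, 0], [0, 0, -4, 0], [0, 0, 0, 0]]}}

```text
time: 9.65
tcp_pos: [381.8, -260.0, 88.7]
tcp_rot: [0.001, 1.0, -0.016, 0.002]
force: [1.2, 0.4, -0.6]
opening: 0.173
```

```bash
python3 - <<'E'
from h import *
im=manip.snapshot('wrist')[:,:,::-1].copy()
cv2.imwrite('pics/w8.png',im); go(373,-257,0)
print(manip.read_state()['joints'].round(2))
E
```

```text
t 9.7 pos [ 380.8 -259.4   87. ] yaw -1.8 tilt [ 0.002 -0.001 -1.   ] | d tool cm [-0.81 -0.22  8.7 ] turn None F [-0.1 -0.1 -1. ] op 1.48
[-0.6   0.21 -0.4   0.96  0.    2.58]
```

View pics/w8.png

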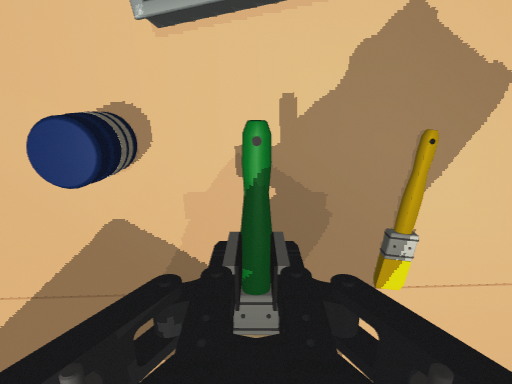

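{"method": "carry_out", "body": {"steps": [[1, -5.2, -1.5, 0], [1, -5.2, -1.5, 0], [1, -5.2, -1.5, 0], [1, -5.2, -1, 0], [1, -5.2, 0, 0]]}}

```text
time: 10.32
tcp_pos: [438.1, -6.2, 140.6]
tcp_rot: [-0.003, 1.0, -0.01, -0.0]
force: [1.0, -0.3, -1.4]
opening: 0.173
```

{"method": "carry_out", "body": {"steps": [[1, -5.2, 0, 0], [1, -5.2, 0, -10.7], [1, -5, 0, -10.7], [0, -4, 0, -10.7], [0, 0, 0, -10.7]]}}

```text
time: 10.95
tcp_pos: [442.7, 157.0, 144.5]
tcp_rot: [-0.014, 0.927, 0.375, 0.004]
force: [-1.2, -0.6, -0.6]
opening: 0.171
```

{"method": "carry_out", "body": {"steps": [[0, 0, 0, -10.7], [0, 0, 0, -10.7], [0, 0, 0, -10.7], [0, 0, 0, -10.7], [0, 0, 0, -10.7]]}}

```text
time: 11.58
tcp_pos: [443.6, 154.8, 144.5]
tcp_rot: [-0.011, 0.66, 0.751, 0.01]
force: [-0.0, -0.0, -0.1]
opening: 0.176
```

```bash
python3 - <<'E'
from h import *
C=cam('wrist');im=manip.snapshot('wrist')[:,:,::-1].copy()
cv2.imwrite('pics/w9.png',im); go(615,254,150,93)
for n in ['brush_tray','jar_carrier']:
    for d in manip.pinpoint('wrist',n)[:2]: print(n,round(d['score'],2),w(C,d['xyz']).round())
print(manip.read_state()['joints'].round(2))
E
```

```text
t 11.62 pos [443.6 154.8 144.5] yaw 97.9 tilt [-0.003  0.029 -1.   ] | d tool cm [ 7.49 18.34 -0.3 ] turn 4.865181621966457 F [ 0.7 -0.5 -0.8] op 1.48
brush_tray 0.93 [615. 260.   0.]
jar_carrier 0.58 [599.  15.   0.]
[ 0.32  0.18 -0.28  1.1   0.03  1.77]
```

View pics/w9.png

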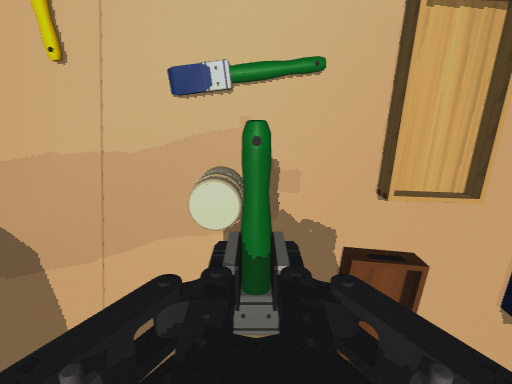

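```bash
python3 - <<'E'
from h import *
C=cam('wrist')
a=pl(C,[(379,196),(483,202),(408,0)],28);print(a.round())
for i,j in ((0,1),(0,2)): v=a[j]-a[i]; print(np.degrees(np.arctan2(v[1],v[0])), np.linalg.norm(v))
C=cam('top');im=manip.snapshot('top');a=pl(C,[(136,153),(197,150),(198,181)],28);print(a.round())
cv2.imwrite('pics/t9.png',cv2.resize(im[130:210,120:280,::-1],None,fx=5,fy=5))
E
```

```text
[[565. 161.  28.]
 [669. 167.  28.]
 [550. 330.  28.]]
3.398526764308794 103.96309424319136
95.10629934340398 169.5480276383158
[[654. 348.  28.]
 [663. 158.  28.]
 [565. 153.  28.]]
```

View pics/t9.png

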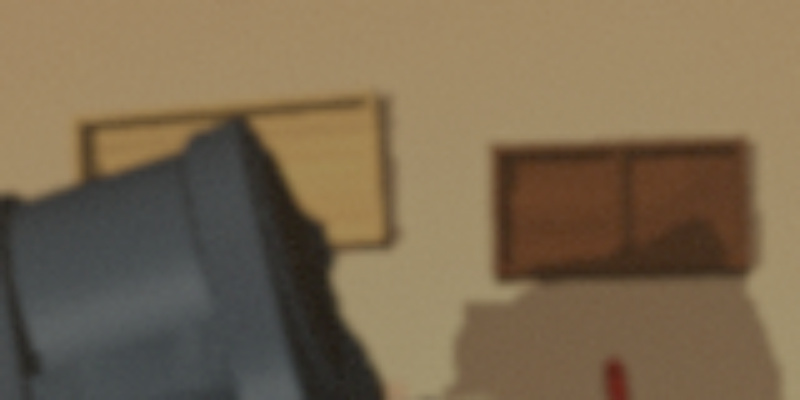

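```bash
python3 - <<'E'
from h import *
go(611,264,60,94)
E
```

```text
t 11.78 pos [443.6 155.  145. ] yaw 96.8 tilt [-0.002  0.029 -1.   ] | d tool cm [ 8.6  17.9   8.78] turn 2.771538609403933 F [-0.   0.8 -0.7] op 1.46
```

{"method": "carry_out", "body": {"steps": [[1.8, 3.6, 0, 2.8], [1.8, 3.6, 0, 0], [1.7, 3.6, 0, 0], [1.7, 3.6, 0, 0], [1.6, 3.5, 0, 0]]}}

```text
time: 12.4
tcp_pos: [615.7, 256.7, 147.8]
tcp_rot: [-0.011, 0.682, 0.731, 0.01]
force: [0.6, 0.0, -0.7]
opening: 0.173
```

{"method": "carry_out", "body": {"steps": [[0, 0, 2, 0], [0, 0, 3, 0], [0, 0, 2, 0], [0, 0, 0, 0]]}}

```text
time: 12.9
tcp_pos: [613.3, 257.7, 76.4]
tcp_rot: [-0.011, 0.681, 0.732, 0.009]
force: [-0.8, 0.6, -0.4]
opening: 0.171
```

```bash
python3 - <<'E'
from h import *
im=manip.snapshot('wrist')[:,:,::-1].copy()
cv2.imwrite('pics/w10.png',im); go(611,264,-6.5,94)
E
```

```text
t 12.95 pos [614.2 258.   77.9] yaw 94.1 tilt [-0.003  0.029 -1.   ] | d tool cm [ 0.37 -0.27  8.45] turn 0.13976421595111788 F [-0.1 -0.9  0.7] op 1.44
```

View pics/w10.png

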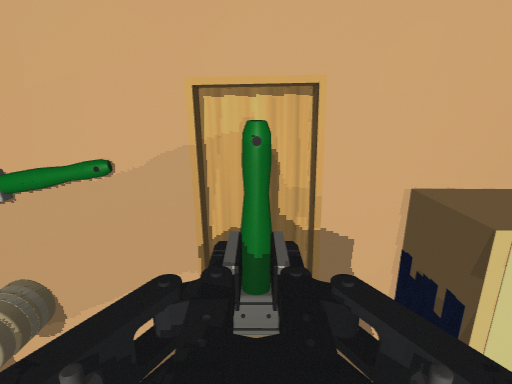

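```bash
python3 - <<'E'
from h import *
C=cam('wrist'); print(pl(C,[(188,79),(324,79),(200,86),(316,86)],28).round())
E
```

```text
[[562. 347.  28.]
 [653. 354.  28.]
 [570. 343.  28.]
 [648. 349.  28.]]
```

{"method": "carry_out", "body": {"steps": [[0.5, 0, 3, 0], [0, 0, 3, 0], [0, 0, 1.7, 0], [0, 0, 0.7, 0], [0, 0, 0, 0]]}}

```text
time: 13.58
tcp_pos: [614.4, 265.9, -4.8]
tcp_rot: [-0.01, 0.68, 0.733, 0.011]
force: [0.1, -0.1, 0.4]
opening: 0.17
```

{"method": "carry_out", "body": {"steps": [[0, 0, 0.3, 0], [0, 0, 0, 0]]}}

```text
time: 13.82
tcp_pos: [614.9, 266.3, -7.3]
tcp_rot: [-0.01, 0.68, 0.733, 0.011]
force: [0.9, 0.7, 1.8]
opening: 0.172
```

{"method": "carry_out", "body": {"steps": [[0, 0, 0, 0], [0, 0, 0, 0], [0, 0, 0, 0]], "claw": 3.0}}

```text
time: 14.2
tcp_pos: [614.0, 265.9, -8.3]
tcp_rot: [-0.01, 0.68, 0.733, 0.01]
force: [-0.3, 0.7, -0.6]
opening: 0.351
```

{"method": "carry_out", "body": {"steps": [[0, 0, -3, 0], [0, 0, -4, 0], [0, 0, -4, 0], [0, 0, -3, 0], [0, 0, 0, 0]]}}

```text
time: 14.82
tcp_pos: [615.5, 262.3, 134.5]
tcp_rot: [-0.009, 0.68, 0.733, 0.013]
force: [0.7, -0.5, -0.2]
opening: 0.347
```

```bash
python3 - <<'E'
from h import *
im=manip.snapshot('wrist')[:,:,::-1].copy()
cv2.imwrite('pics/w11.png',im); go(421,258,50,180)
print(manip.read_state()['joints'].round(2))
C=cam('wrist')
for n in ['brush_green','jar_cream','brush_clean']:
    for d in manip.pinpoint('wrist',n)[:3]: print(n,round(d['score'],2),w(C,d['xyz']).round())
E
```

```text
t 14.88 pos [614.7 262.  132.6] yaw 94.3 tilt [ 0.001  0.03  -1.   ] | d tool cm [  0.81 -19.37   8.22] turn -85.68905161932469 F [-1.1  1.   0.1] op 2.98
[0.39 0.51 0.19 1.24 0.03 1.89]
brush_green 0.95 [421. 257.  -5.]
jar_cream 0.78 [407. 141.   0.]
brush_clean 0.7 [610. 264.  -2.]
```

View pics/w11.png

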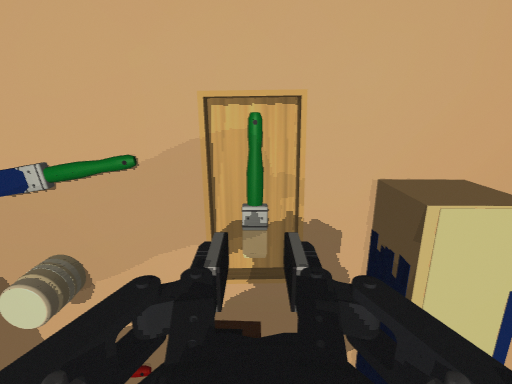

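{"method": "carry_out", "body": {"steps": [[0.2, -3.8, 0, 0], [0.2, -3.8, 0, 0], [0.2, -3.8, 0, 0], [0.2, -3.8, 0, 0], [0, -3.7, 0, 0]]}}

```text
time: 15.65
tcp_pos: [423.2, 255.1, 130.5]
tcp_rot: [-0.011, 0.68, 0.733, 0.01]
force: [-1.1, 0.1, 0.1]
opening: 0.349
```

{"method": "carry_out", "body": {"steps": [[0, 0, 0, -10], [0, 0, 0, -10], [0, 0, 0, -10], [0, 0, 0, -10], [0, 0, 0, -10]]}}

```text
time: 16.27
tcp_pos: [424.4, 255.3, 130.6]
tcp_rot: [-0.006, 0.304, 0.953, 0.013]
force: [-0.4, 0.3, -0.5]
opening: 0.352
```

{"method": "carry_out", "body": {"steps": [[0, 0, 0, -10], [0, 0, 0, -10], [0, 0, 0, -10], [0, 0, 0, -10], [0, 0, 0, -10]]}}

```text
time: 16.9
tcp_pos: [424.5, 255.2, 130.5]
tcp_rot: [0.0, -0.127, 0.992, 0.014]
force: [-0.2, 0.0, 0.8]
opening: 0.352
```

```bash
python3 - <<'E'
from h import *
C=cam('wrist');im=manip.snapshot('wrist')[:,:,::-1].copy()
cv2.imwrite('pics/w12.png',im); go(426,259,40,193.7)
for n in ['brush_green']:
    for d in manip.pinpoint('wrist',n)[:3]: print(n,round(d['score'],2),w(C,d['xyz']).round())
    for d in manip.cut_out('wrist',n)[:2]:
        ys,xs=np.nonzero(d['pixels']);P=pl(C,np.c_[xs,ys],8)[:,:2]; m=P.mean(0);u=np.linalg.svd(P-m,full_matrices=False)[2][0];t=(P-m)@u;print((m+u*(t.max()+t.min())/2).round(),np.degrees(np.arctan2(u[1],u[0])),np.ptp(t))
E
```

```text
t 16.95 pos [424.5 255.2 130.6] yaw -164.9 tilt [-0.003  0.028 -1.   ] | d tool cm [-0.2   0.07  9.06] turn 1.4158520418670832 F [-1.1  0.7 -0.2] op 2.96
brush_green 0.69 [427. 258.  -6.]
[421. 261.] 13.69674933881898 147.68969038603592
[414. 131.] 120.9245865180419 79.82481731311512
```

View pics/w12.png

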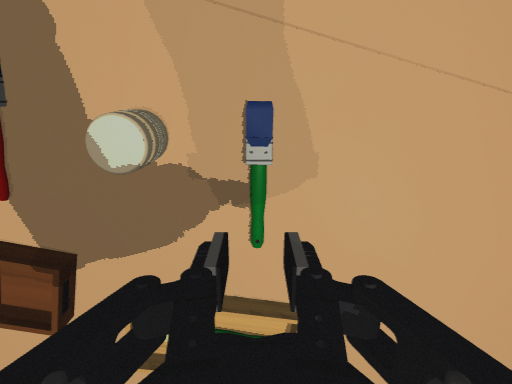

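```bash
python3 - <<'E'
from h import *
go(426,261,-13.6,193.7)
E
```

```text
t 17.05 pos [424.6 255.3 130.8] yaw -165.9 tilt [-0.002  0.029 -1.   ] | d tool cm [-0.2   0.11 14.45] turn 0.4342153020791102 F [-0.2  0.  -0.3] op 3.02
```

{"method": "carry_out", "body": {"steps": [[-0.2, 0.1, 4, 0.4], [0, 0, 4, 0], [0, 0, 4, 0], [0, 0, 1.5, 0], [0, 0, 0, 0]], "claw": 3.5}}

```text
time: 17.68
tcp_pos: [425.5, 260.4, -4.6]
tcp_rot: [-0.0, -0.119, 0.993, 0.014]
force: [-0.0, -0.3, 0.2]
opening: 0.413
```

{"method": "carry_out", "body": {"steps": [[0, 0, 0.7, 0], [0, 0, 0.2, 0], [0, 0, 0, 0]]}}

```text
time: 18.05
tcp_pos: [426.8, 261.4, -11.9]
tcp_rot: [0.002, -0.121, 0.993, 0.015]
force: [0.0, -0.1, 0.2]
opening: 0.41
```

{"method": "carry_out", "body": {"steps": [[0, 0, 0, 0], [0, 0, 0, 0], [0, 0, 0, 0]], "claw": 0.5}}

```text
time: 18.42
tcp_pos: [426.9, 261.4, -11.6]
tcp_rot: [0.002, -0.121, 0.993, 0.015]
force: [-1.0, -0.5, 5.8]
opening: 0.169
```

{"method": "carry_out", "body": {"steps": [[0, 0, -2, 0], [0, 0, -4, 0], [0, 0, -5, 0], [0, 0, -4, 0], [0, -2, 0, 0]]}}

```text
time: 19.05
tcp_pos: [433.5, 238.9, 140.6]
tcp_rot: [0.004, -0.122, 0.992, 0.016]
force: [-0.0, 0.0, -0.4]
opening: 0.168
```

{"method": "carry_out", "body": {"steps": [[0, -4.9, 0, 0], [0, -4.9, 0, 0], [0, -4.9, 0, 0], [0, -4.9, 0, 0], [0, -4.9, 0, 0]]}}

```text
time: 19.68
tcp_pos: [490.8, -1.8, 130.4]
tcp_rot: [0.002, -0.121, 0.993, 0.015]
force: [0.6, 0.5, 0.2]
opening: 0.165
```

{"method": "carry_out", "body": {"steps": [[0, -4.9, 0, 0], [0, -4.9, 0, 0], [0, -4.9, 0, 0], [0, -4.9, 0, 0], [0, -3, 0, 0]]}}

```text
time: 20.3
tcp_pos: [545.1, -221.8, 123.5]
tcp_rot: [0.001, -0.12, 0.993, 0.015]
force: [1.1, 0.4, -0.3]
opening: 0.172
```

{"method": "carry_out", "body": {"steps": [[0, 0, 0, 10], [0, 0, 0, 10], [0, 0, 0, 10], [0, 0, 0, 10], [0, 0, 0, 10]]}}

```text
time: 20.92
tcp_pos: [544.7, -219.5, 123.6]
tcp_rot: [-0.005, 0.313, 0.95, 0.014]
force: [-0.1, -0.2, -0.7]
opening: 0.17
```

{"method": "carry_out", "body": {"steps": [[0, 0, 0, 10], [0, 0, 0, 10], [0, 0, 0, 10], [0, 0, 0, 10], [0, 0, 0, 0]]}}

```text
time: 21.55
tcp_pos: [544.8, -219.5, 123.6]
tcp_rot: [-0.009, 0.616, 0.788, 0.011]
force: [-0.8, 0.4, -0.0]
opening: 0.17
```

```bash
python3 - <<'E'
from h import *
C=cam('wrist');im=manip.snapshot('wrist')[:,:,::-1].copy()
cv2.imwrite('pics/w13.png',im); go(625,-278,100,99)
for n in ['wash_tub','jar_navy','jar_carrier']:
    for d in manip.pinpoint('wrist',n)[:2]: print(n,round(d['score'],2),w(C,d['xyz']).round())
E
```

```text
t 21.6 pos [ 544.8 -219.5  123.6] yaw 104.1 tilt [-0.001  0.029 -1.   ] | d tool cm [-7.7   6.34  2.18] turn 5.1319907597351175 F [ 0.3  0.4 -1.2] op 1.44
wash_tub 0.62 [ 596. -276.   -2.]
```

View pics/w13.png

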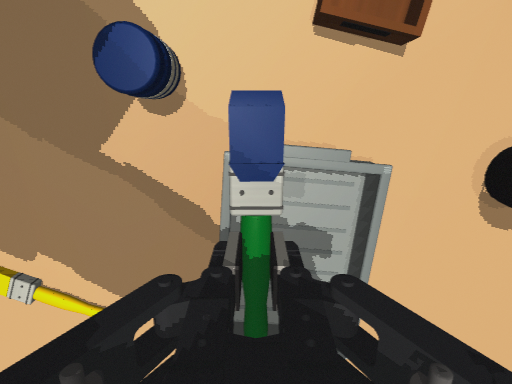

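```bash
python3 - <<'E'
from h import *
C=cam('wrist');a=pl(C,[(225,152),(390,166),(366,290)],40);print(a.round())
for i,j in ((0,1),(2,1)): v=a[j]-a[i]; print(np.degrees(np.arctan2(v[1],v[0])), np.linalg.norm(v))
go(625,-279,60,99)
E
```

```text
[[ 511. -187.   40.]
 [ 649. -165.   40.]
 [ 670. -283.   40.]]
9.15188842555929 139.47876247604015
100.11154946062572 119.9490201051153
t 21.75 pos [ 544.8 -219.5  123.6] yaw 104.1 tilt [-0.001  0.03  -1.   ] | d tool cm [-7.9   6.29  6.17] turn 5.071854277095895 F [ 0.8  0.5 -0.5] op 1.46
```

{"method": "carry_out", "body": {"steps": [[-1.6, 1.3, 0, 5], [-1.6, 1.3, 0, 0], [-1.6, 1.3, 0, 0], [-1.6, 1.3, 0, 0], [-1, 1.2, 0, 0]]}}

```text
time: 22.38
tcp_pos: [621.1, -282.0, 121.4]
tcp_rot: [-0.01, 0.649, 0.76, 0.011]
force: [0.0, 0.5, 0.3]
opening: 0.168
```

```bash
python3 - <<'E'
from h import *
im=manip.snapshot('wrist')[:,:,::-1].copy()
cv2.imwrite('pics/w14.png',im);go(624.4,-276.4,-7.5,99.2)
E
```

```text
t 22.43 pos [ 622.5 -282.7  121.1] yaw 99.0 tilt [ 0.     0.029 -1.   ] | d tool cm [ 0.22  0.23 12.87] turn -0.2019619595936888 F [ 0.6 -0.2 -1.3] op 1.44
```

View pics/w14.png

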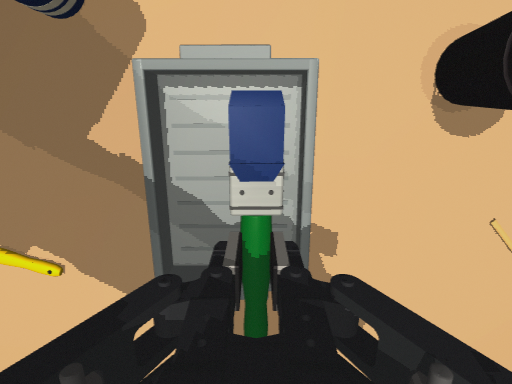

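{"method": "carry_out", "body": {"steps": [[0.2, 0.2, 4, 0], [0, 0, 4, 0], [0, 0, 3, 0], [0, 0, 1.2, 0], [0, 0, 0, 0]]}}

```text
time: 23.05
tcp_pos: [621.9, -275.2, -0.5]
tcp_rot: [-0.01, 0.65, 0.76, 0.011]
force: [0.0, -0.4, -0.2]
opening: 0.167
```

{"method": "carry_out", "body": {"steps": [[0, 0, 0.3, 0], [0, 0, 0, 0]]}}

```text
time: 23.3
tcp_pos: [622.8, -275.6, -2.2]
tcp_rot: [-0.009, 0.65, 0.76, 0.011]
force: [0.6, 0.2, 0.1]
opening: 0.174
```

{"method": "carry_out", "body": {"steps": [[0, 0, 0, 0], [0, 0, 0, 0], [0, 0, 0, 0]], "claw": 2.8}}

```text
time: 23.68
tcp_pos: [622.3, -275.4, -3.1]
tcp_rot: [-0.01, 0.65, 0.76, 0.011]
force: [-0.4, -0.1, -0.6]
opening: 0.332
```

{"method": "carry_out", "body": {"steps": [[0, 0, -3, 0], [0, 0, -4, 0], [0, 0, -4, 0], [0, 0, -4, 0], [0, 0, 0, 0]]}}

```text
time: 24.3
tcp_pos: [624.0, -280.6, 150.5]
tcp_rot: [-0.007, 0.65, 0.76, 0.012]
force: [-0.5, -1.2, -0.7]
opening: 0.326
```

```bash
python3 - <<'E'
from h import *
C=cam('wrist');im=manip.snapshot('wrist')[:,:,::-1].copy()
cv2.imwrite('pics/w15.png',im);go(431,5,100,189)
for n in ['brush_green']:
    for d in manip.pinpoint('wrist',n)[:2]: print(n,round(d['score'],2),w(C,d['xyz']).round())
E
```

```text
t 24.35 pos [ 623.1 -280.2  148.2] yaw 98.9 tilt [ 0.002  0.028 -1.   ] | d tool cm [ 31.   -14.6    5.59] turn -90.09044730395283 F [ 0.5 -0.4 -0.9] op 2.8
brush_green 0.71 [ 623. -272.    1.]
```

View pics/w15.png

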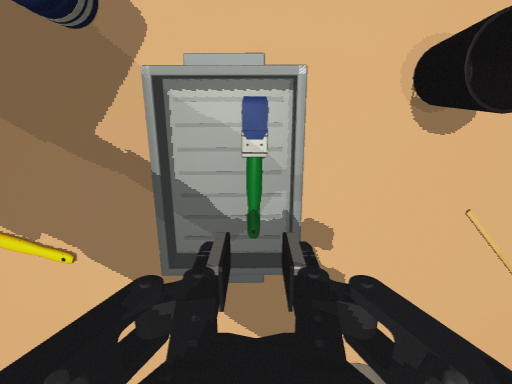

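{"method": "carry_out", "body": {"steps": [[5.2, -2.4, 0, 0], [5.2, -2.4, 0, 0], [5.2, -2.4, 0, 0], [5.2, -2.4, 0, 0], [5.2, -2.4, 0, 0]]}}

```text
time: 25.02
tcp_pos: [461.4, -40.2, 152.5]
tcp_rot: [-0.011, 0.65, 0.76, 0.01]
force: [0.4, 0.5, 0.5]
opening: 0.328
```

{"method": "carry_out", "body": {"steps": [[5, -2.3, 0, 0], [0, 0, 0, -10], [0, 0, 0, -10], [0, 0, 0, -10], [0, 0, 0, -10]]}}

```text
time: 25.65
tcp_pos: [432.0, 4.4, 153.9]
tcp_rot: [-0.007, 0.348, 0.937, 0.013]
force: [-0.2, 0.7, -0.5]
opening: 0.329
```

{"method": "carry_out", "body": {"steps": [[0, 0, 0, -10], [0, 0, 0, -10], [0, 0, 0, -10], [0, 0, 0, -10], [0, 0, 0, -10]]}}

```text
time: 26.28
tcp_pos: [432.0, 4.3, 153.9]
tcp_rot: [-0.001, -0.081, 0.997, 0.015]
force: [0.0, -0.5, -0.1]
opening: 0.329
```

```bash
python3 - <<'E'
from h import *
C=cam('wrist');im=manip.snapshot('wrist')[:,:,::-1].copy()
cv2.imwrite('pics/w16.png',im)
for n in ['brush_red']:
    for d in manip.pinpoint('wrist',n)[:3]: print(n,round(d['score'],2),w(C,d['xyz']).round())
    for d in manip.cut_out('wrist',n)[:1]:
        ys,xs=np.nonzero(d['pixels']);P=pl(C,np.c_[xs,ys],8)[:,:2]; m=P.mean(0);u=np.linalg.svd(P-m,full_matrices=False)[2][0];t=(P-m)@u;print((m+u*(t.max()+t.min())/2).round(),np.degrees(np.arctan2(u[1],u[0])),np.ptp(t))
go(436,6,-12.5,189)
E
```

```text
brush_red 0.86 [434.   7.  -3.]
[429.   7.] 8.689464909227384 148.40174155834734
t 26.43 pos [432.3   4.3 154.2] yaw -171.3 tilt [-0.003  0.03  -1.   ] | d tool cm [-0.36 -0.38 16.67] turn -0.264116039540113 F [-0.1  0.8 -0. ] op 2.78
```

View pics/w16.png

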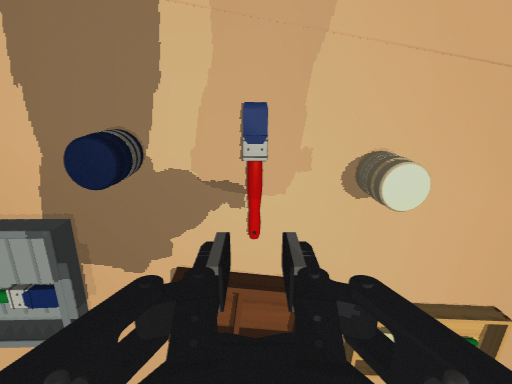

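{"method": "carry_out", "body": {"steps": [[-0.3, -0.2, 4, 0], [0, 0, 4, 0], [0, 0, 4, 0], [0, 0, 3, 0], [0, 0, 0, 0]], "claw": 3.5}}

```text
time: 27.05
tcp_pos: [433.9, 7.2, 3.4]
tcp_rot: [-0.002, -0.076, 0.997, 0.015]
force: [0.6, 0.3, -0.8]
opening: 0.408
```

{"method": "carry_out", "body": {"steps": [[0, 0, 1.3, 0], [0, 0, 0.3, 0], [0, 0, 0, 0]]}}

```text
time: 27.42
tcp_pos: [436.4, 7.6, -10.4]
tcp_rot: [0.001, -0.077, 0.997, 0.015]
force: [-0.2, 0.1, 0.2]
opening: 0.41
```

{"method": "carry_out", "body": {"steps": [[0, 0, 0, 0], [0, 0, 0, 0], [0, 0, 0, 0]], "claw": 0.5}}

```text
time: 27.8
tcp_pos: [436.6, 7.6, -10.0]
tcp_rot: [0.001, -0.078, 0.997, 0.015]
force: [-2.2, -0.4, 5.6]
opening: 0.166
```

{"method": "carry_out", "body": {"steps": [[0, 0, -2, 0], [0, 0, -4, 0], [0, 0, -5, 0], [0, 0, -4, 0], [0, 0, 0, 0]]}}

```text
time: 28.42
tcp_pos: [438.4, 3.1, 142.3]
tcp_rot: [0.004, -0.078, 0.997, 0.014]
force: [-0.3, 0.2, -0.6]
opening: 0.169
```

{"method": "carry_out", "body": {"steps": [[-1.6, -5, 0, 0], [-1.6, -5, 0, 0], [-1.6, -5, 0, 0], [-1.6, -5, 0, 0], [-1.6, -5, 0, 0]]}}

```text
time: 29.05
tcp_pos: [554.2, -232.7, 130.9]
tcp_rot: [0.0, -0.078, 0.997, 0.015]
force: [1.6, 0.2, -0.8]
opening: 0.173
```

{"method": "carry_out", "body": {"steps": [[0, 0, 0, 10], [0, 0, 0, 10], [0, 0, 0, 10], [0, 0, 0, 10], [0, 0, 0, 10]]}}

```text
time: 29.68
tcp_pos: [553.5, -231.1, 130.9]
tcp_rot: [-0.007, 0.354, 0.935, 0.014]
force: [-0.6, 0.5, -0.4]
opening: 0.169
```

{"method": "carry_out", "body": {"steps": [[0, 0, 0, 10], [0, 0, 0, 10], [0, 0, 0, 10], [0, 0, 0, 9.5], [0, 0, 0, 0]]}}

```text
time: 30.3
tcp_pos: [553.6, -231.1, 131.1]
tcp_rot: [-0.011, 0.646, 0.763, 0.011]
force: [-0.6, 0.8, -0.6]
opening: 0.169
```

```bash
python3 - <<'E'
from h import *
im=manip.snapshot('wrist')[:,:,::-1].copy()
cv2.imwrite('pics/w17.png',im)
go(569.5,-286,-3,99.2)
E
```

```text
t 30.35 pos [ 553.7 -231.1  131.3] yaw 99.6 tilt [-0.002  0.03  -1.   ] | d tool cm [-6.08  0.6  13.26] turn 0.414109756909653 F [-0.4 -0.2 -0.6] op 1.43
```

View pics/w17.png

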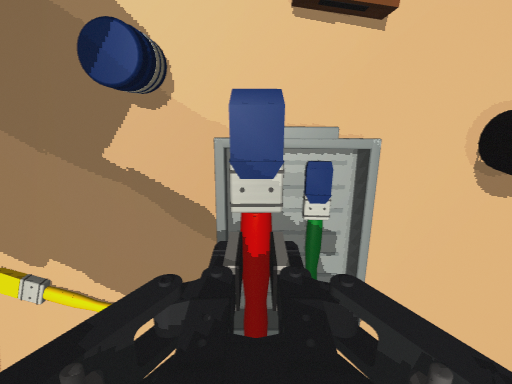

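{"method": "carry_out", "body": {"steps": [[-3, 0.3, 0, 0], [-3.1, 0.3, 0, 0], [0, 0, 3, 0], [0, 0, 4, 0], [0, 0, 0, 0]]}}

```text
time: 30.98
tcp_pos: [567.6, -287.3, 57.3]
tcp_rot: [-0.013, 0.646, 0.763, 0.01]
force: [-1.2, -0.2, 0.2]
opening: 0.171
```

```bash
python3 - <<'E'
from h import *
go(569.5,-286,-5.5,99.2)
E
```

```text
t 30.98 pos [ 567.6 -287.3   57.3] yaw 99.6 tilt [-0.007  0.032 -0.999] | d tool cm [-0.12  0.22  6.28] turn 0.36404593395738516 F [-1.2 -0.2  0.2] op 1.46
```

{"method": "carry_out", "body": {"steps": [[0, 0.1, 3, 0], [0, 0, 2, 0], [0, 0, 1, 0], [0, 0, 0.3, 0], [0, 0, 0, 0]]}}

```text
time: 31.6
tcp_pos: [571.3, -286.6, -1.6]
tcp_rot: [-0.009, 0.646, 0.763, 0.011]
force: [0.1, -0.4, 0.1]
opening: 0.17
```

{"method": "carry_out", "body": {"steps": [[0, 0, 0, 0], [0, 0, 0, 0], [0, 0, 0, 0]], "claw": 2.8}}

```text
time: 31.98
tcp_pos: [571.0, -286.5, -2.2]
tcp_rot: [-0.01, 0.647, 0.763, 0.011]
force: [-0.4, 0.4, 0.5]
opening: 0.33
```

{"method": "carry_out", "body": {"steps": [[0, 0, -3, 0], [0, 0, -4, 0], [0, 0, -4, 0], [0, 0, -4, 0], [0, 0, 0, 0]]}}

```text
time: 32.6
tcp_pos: [572.7, -291.8, 151.1]
tcp_rot: [-0.007, 0.647, 0.763, 0.012]
force: [-0.0, 0.0, -0.3]
opening: 0.33
```

```bash
python3 - <<'E'
from h import *
C=cam('wrist');im=manip.snapshot('wrist')[:,:,::-1].copy()
cv2.imwrite('pics/w18.png',im);go(432,-140,100,92)
for n in ['jar_navy','brush_red']:
    for d in manip.pinpoint('wrist',n)[:2]: print(n,round(d['score'],2),w(C,d['xyz']).round())
E
```

```text
t 32.65 pos [ 571.7 -291.3  148.9] yaw 99.4 tilt [ 0.002  0.028 -1.   ] | d tool cm [ 17.07 -11.34   5.29] turn 7.41176948762859 F [ 0.4 -1.   0.2] op 2.79
brush_red 0.68 [ 567. -277.    3.]
```

View pics/w18.png

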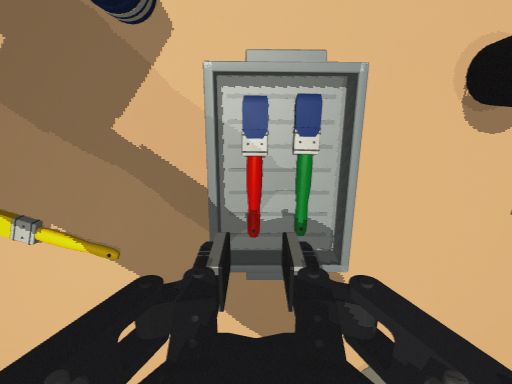

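{"method": "carry_out", "body": {"steps": [[4.3, -2.8, 0, 0], [4.3, -2.8, 0, 0], [4.2, -2.8, 0, 0], [4.2, -2.8, 0, 0], [0, 0, 0, 7.5]], "claw": 7.5}}

```text
time: 33.38
tcp_pos: [429.1, -139.0, 151.0]
tcp_rot: [-0.012, 0.695, 0.718, 0.01]
force: [0.8, -0.5, -0.3]
opening: 0.877
```

```bash
python3 - <<'E'
from h import *
C=cam('wrist');im=manip.snapshot('wrist')[:,:,::-1].copy()
cv2.imwrite('pics/w19.png',im)
for n in ['jar_navy']:
    for d in manip.pinpoint('wrist',n)[:2]: print(n,round(d['score'],2),w(C,d['xyz']).round())
    for d in manip.cut_out('wrist',n)[:1]:
        ys,xs=np.nonzero(d['pixels']);print(xs.min(),xs.max(),ys.min(),ys.max())
C2=cam('top');i2=manip.snapshot('top')
for d in manip.pinpoint('top','jar_navy')[:1]: print('top',w(C2,d['xyz']).round(),d['score'])
print('top lid', pl(C2,[(294,225)],62).round())
go(432,-140,100,92)
E
```

```text
jar_navy 0.8 [ 426. -134.   -1.]
231 283 155 217
top lid [[ 429. -137.   62.]]
t 33.62 pos [ 432.7 -141.6  151.3] yaw 92.0 tilt [-0.002  0.03  -1.   ] | d tool cm [ 0.01 -0.06  5.13] turn 0.04465113071017868 F [-0.6 -0.7  0.3] op 7.5
```

View pics/w19.png

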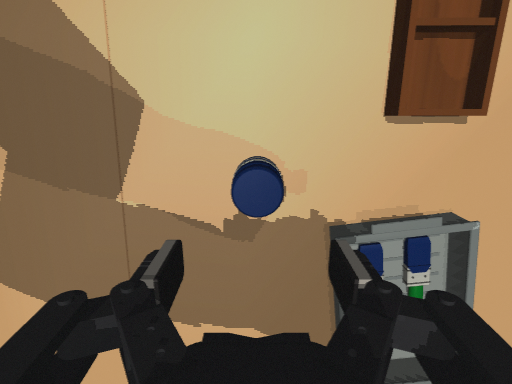

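```bash
python3 - <<'E'
from h import *
C=cam('wrist');im=manip.snapshot('wrist')
m=((im[:,:,2].astype(int)>im[:,:,0]*1.6)&(im[:,:,2]>50)).astype(np.uint8); m[:, 330:]=0
n,l,st,ce=cv2.connectedComponentsWithStats(m); k=1+st[1:,4].argmax();print(st[k],ce[k])
ys,xs=np.nonzero(l==k)
# lid circle: lower edge = ymax, width centre
r=(xs.max()-xs.min())/2; c=((xs.max()+xs.min())/2,ys.max()-r);print(c,r,pl(C,[c],62).round(1))
go(431,-138,8,91.6)
E
```

```text
[ 228  160   51   54 2106] [252.68186135 187.73789174]
(np.float64(253.0), np.float64(188.0)) 25.0 [[ 429.7 -134.6   62. ]]
t 33.67 pos [ 432.8 -141.7  151.4] yaw 92.0 tilt [-0.002  0.03  -1.   ] | d tool cm [-0.05 -0.15 14.34] turn 0.4095987089817754 F [ 0.5  0.1 -0.7] op 7.49
```

{"method": "carry_out", "body": {"steps": [[0.35, -0.25, 2, 0], [0, 0, 3, 0], [0, 0, 2, 0], [0, 0, 0, 0], [0, 0, 0, 0]]}}

```text
time: 34.3
tcp_pos: [430.4, -136.3, 82.5]
tcp_rot: [-0.01, 0.695, 0.719, 0.01]
force: [0.2, 1.3, -0.5]
opening: 0.875
```

```bash
python3 - <<'E'
from h import *
C=cam('wrist');im=manip.snapshot('wrist')[:,:,::-1].copy()
cv2.imwrite('pics/w20.png',im)
go(430,-134,8,91.6)
E
```

```text
t 34.35 pos [ 430.7 -136.4   82.8] yaw 91.9 tilt [ 0.     0.029 -1.   ] | d tool cm [ 0.02 -0.07  7.48] turn 0.31999209438703247 F [-0.3 -0.1 -0.3] op 7.49
```

View pics/w20.png

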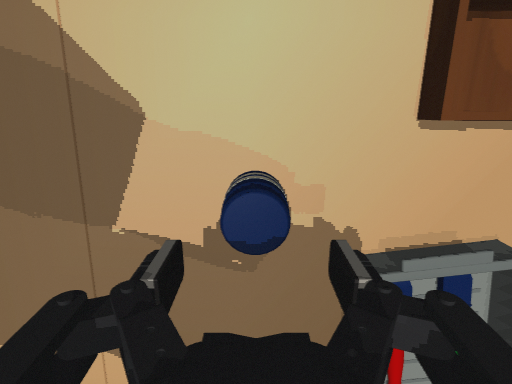

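{"method": "carry_out", "body": {"steps": [[0.1, -0.1, 3, 0.3], [0, 0, 3, 0], [0, 0, 1.3, 0], [0, 0, 0.1, 0], [0, 0, 0, 0]]}}

```text
time: 34.98
tcp_pos: [429.6, -133.1, 9.0]
tcp_rot: [-0.01, 0.697, 0.717, 0.011]
force: [1.0, -0.9, 0.4]
opening: 0.878
```

{"method": "carry_out", "body": {"steps": [[0, 0, 0, 0], [0, 0, 0, 0], [0, 0, 0, 0], [0, 0, 0, 0]], "claw": 4.0}}

```text
time: 35.48
tcp_pos: [429.6, -133.1, 9.3]
tcp_rot: [-0.01, 0.697, 0.717, 0.011]
force: [-1.6, 1.7, 10.0]
opening: 0.564
```

```bash
python3 - <<'E'
from h import *
C=cam('wrist');im=manip.snapshot('wrist')[:,:,::-1].copy()
cv2.imwrite('pics/w21.png',im)
go(430,-134,8,91.6)
E
```

```text
t 35.52 pos [ 429.6 -133.1    9.3] yaw 91.6 tilt [ 0.001  0.029 -1.   ] | d tool cm [-0.1   0.04  0.12] turn 0.007910843803699663 F [-1.5  1.   9.9] op 4.84
```

View pics/w21.png

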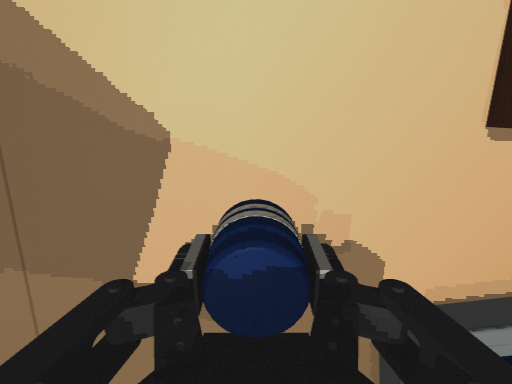

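{"method": "carry_out", "body": {"steps": [[0, 0, -1, 0], [0, 0, -2, 0], [0, 0, -3, 0], [0, 0, -3, 0], [0, 0, 0, 0]]}}

```text
time: 36.15
tcp_pos: [430.5, -136.1, 100.4]
tcp_rot: [-0.009, 0.697, 0.717, 0.011]
force: [-0.2, -0.2, -1.4]
opening: 0.56
```

{"method": "carry_out", "body": {"steps": [[1, 3, 0, 0], [1, 3, 0, 0], [1, 3, 0, 0], [0, 2, 0, 0], [0, 0, 0, 0]]}}

```text
time: 36.78
tcp_pos: [538.5, -102.1, 97.8]
tcp_rot: [-0.011, 0.697, 0.717, 0.01]
force: [-0.7, 0.3, -1.7]
opening: 0.558
```

```bash
python3 - <<'E'
from h import *
C=cam('wrist');im=manip.snapshot('wrist')[:,:,::-1].copy()
cv2.imwrite('pics/w22.png',im)
for d in manip.pinpoint('wrist','jar_carrier')[:2]: print(round(d['score'],2),w(C,d['xyz']).round())
go(600,-24,80,91.6)
C=cam('top');print(pl(C,[(120+x/5,130+y/5) for x,y in [(492,147),(745,140),(748,273),(497,278)]],32).round())
E
```

```text
0.93 [598.  13.  -1.]
t 36.88 pos [ 536.9 -102.3   98.1] yaw 91.6 tilt [-0.003  0.03  -1.   ] | d tool cm [7.59 6.53 2.02] turn 0.009166690493429996 F [-0.   0.7 -0.8] op 4.79
[[632.  91.  32.]
 [636. -65.  32.]
 [554. -67.  32.]
 [550.  86.  32.]]
```

View pics/w22.png

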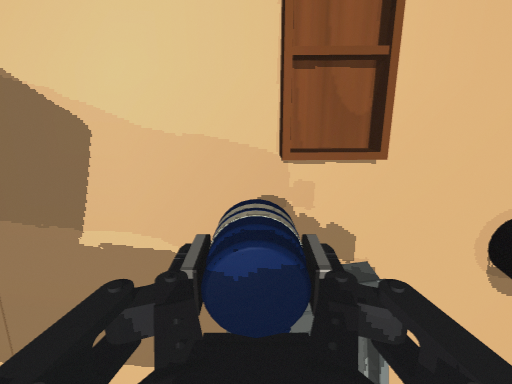

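```bash
python3 - <<'E'
from h import *
C=cam('wrist');print(pl(C,[(281,160),(388,159),(283,55),(398,54),(286,47)],32).round(1))
E
```

```text
[[555.2 -66.1  32. ]
 [638.1 -63.   32. ]
 [552.8   8.7  32. ]
 [634.1  11.6  32. ]
 [554.6  14.   32. ]]
```

```bash
python3 - <<'E'
from h import *
go(596,-23,60,91.8)
E
```

```text
t 36.88 pos [ 536.9 -102.3   98.1] yaw 91.6 tilt [-0.003  0.03  -1.   ] | d tool cm [7.64 6.14 4.02] turn -0.19083330950655863 F [-0.   0.7 -0.8] op 4.79
```

{"method": "carry_out", "body": {"steps": [[2, 1.6, 0, 0], [2.8, 2.2, 0, 0], [2.8, 2.2, 0, 0], [0, 0, 2, 0], [0, 0, 1, 0]]}}

```text
time: 37.5
tcp_pos: [594.4, -23.9, 70.1]
tcp_rot: [-0.011, 0.697, 0.717, 0.01]
force: [0.2, -0.2, -2.5]
opening: 0.562
```

```bash
python3 - <<'E'
from h import *
C=cam('wrist');im=manip.snapshot('wrist')[:,:,::-1].copy()
cv2.imwrite('pics/w23.png',im)
go(596,-23,17,91.8)
go(596,-23,17,91.8)
C2=cam('scene');im=manip.snapshot('scene')[:,:,::-1];p=px(C2,[[596,-20,40]])[0].astype(int)
cv2.imwrite('pics/s23.png',cv2.resize(im[p[1]-50:p[1]+40,p[0]-60:p[0]+60],None,fx=6,fy=6,interpolation=cv2.INTER_CUBIC))
E
```

```text
t 37.55 pos [593.9 -24.1  69.1] yaw 91.6 tilt [-0.004  0.03  -1.   ] | d tool cm [-0.05  0.23  5.22] turn -0.2149950288162188 F [-2.1  0.6 -2.9] op 4.8
t 37.55 pos [593.9 -24.1  69.1] yaw 91.6 tilt [-0.004  0.03  -1.   ] | d tool cm [-0.05  0.23  5.22] turn -0.2149950288162188 F [-2.1  0.6 -2.9] op 4.8
```

View pics/w23.png

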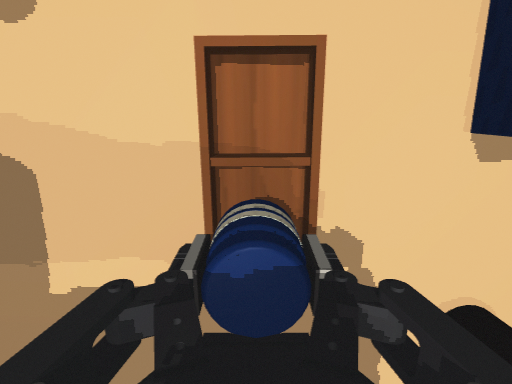

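View pics/s23.png

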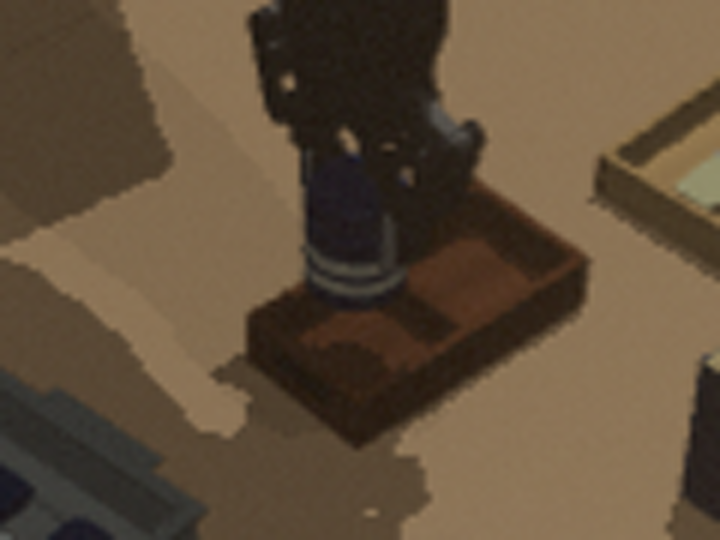

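```bash
python3 - <<'E'
from h import *
C=cam('wrist');print(pl(C,[(195,38),(326,37),(212,167),(310,166),(211,157)],32).round(1))
go(596,-24,17,91.8)
E
```

```text
[[553.5  89.8  32. ]
 [633.6  92.5  32. ]
 [562.9  10.1  32. ]
 [630.   12.6  32. ]
 [562.3  16.9  32. ]]
t 37.6 pos [594.2 -24.3  70. ] yaw 91.6 tilt [-0.004  0.03  -1.   ] | d tool cm [-0.14  0.2   5.3 ] turn -0.22884906809406402 F [-0.1 -0.4 -1.8] op 4.84
```

{"method": "carry_out", "body": {"steps": [[0, 0.3, 1.5, 0], [0, 0, 1.5, 0], [0, 0, 1.2, 0], [0, 0, 0.6, 0], [0, 0, 0, 0]]}}

```text
time: 38.22
tcp_pos: [598.6, -22.4, 22.7]
tcp_rot: [-0.011, 0.697, 0.717, 0.01]
force: [-0.5, -0.0, -1.7]
opening: 0.563
```

```bash
python3 - <<'E'
from h import *
C=cam('wrist');im=manip.snapshot('wrist')[:,:,::-1].copy()
cv2.imwrite('pics/w24.png',im)
go(597,-22.5,15.3,91.8)
E
```

```text
t 38.27 pos [598.9 -22.4  23.2] yaw 91.6 tilt [-0.001  0.03  -1.   ] | d tool cm [-0.03 -0.19  0.79] turn -0.18963987606878163 F [ 0.2  0.1 -1.7] op 4.81
```

View pics/w24.png

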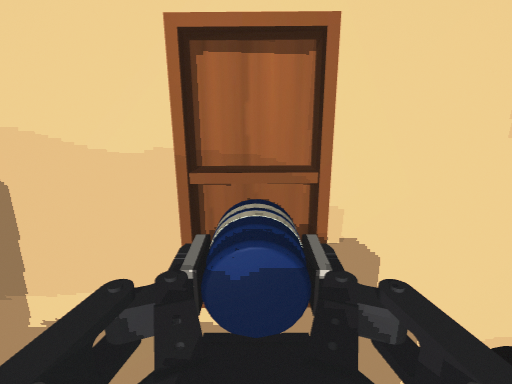

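{"method": "carry_out", "body": {"steps": [[0, -0.1, 0.4, 0], [0, 0, 0.2, 0], [0, 0, 0, 0]]}}

```text
time: 38.65
tcp_pos: [597.8, -22.3, 17.2]
tcp_rot: [-0.011, 0.697, 0.717, 0.01]
force: [0.0, 0.7, -2.1]
opening: 0.563
```

{"method": "carry_out", "body": {"steps": [[0, 0, 0.2, 0], [0, 0, 0, 0]]}}

```text
time: 38.9
tcp_pos: [598.1, -22.2, 15.4]
tcp_rot: [-0.01, 0.697, 0.717, 0.01]
force: [1.1, -0.4, -1.1]
opening: 0.561
```

{"method": "carry_out", "body": {"steps": [[0, 0, 0.1, 0], [0, 0, 0, 0]]}}

```text
time: 39.15
tcp_pos: [598.1, -22.2, 15.3]
tcp_rot: [-0.01, 0.697, 0.717, 0.011]
force: [-2.3, -0.0, 10.2]
opening: 0.564
```

{"method": "carry_out", "body": {"steps": [[0, 0, 0, 0], [0, 0, 0, 0], [0, 0, 0, 0], [0, 0, 0, 0]], "claw": 6.6}}

```text
time: 39.65
tcp_pos: [597.8, -22.2, 14.1]
tcp_rot: [-0.011, 0.697, 0.717, 0.01]
force: [1.0, 0.8, -0.1]
opening: 0.776
```

{"method": "carry_out", "body": {"steps": [[0, 0, -1.5, 0], [0, 0, -3, 0], [0, 0, -4, 0], [0, 0, -4, 0], [0, 0, 0, 0]]}}

```text
time: 40.28
tcp_pos: [600.1, -26.1, 143.7]
tcp_rot: [-0.008, 0.697, 0.717, 0.013]
force: [0.0, -0.3, -0.4]
opening: 0.774
```

```bash
python3 - <<'E'
from h import *
C=cam('wrist');im=manip.snapshot('wrist')[:,:,::-1].copy()
cv2.imwrite('pics/w25.png',im)
go(411,143,110,91.8)
C2=cam('scene');im=manip.snapshot('scene')[:,:,::-1];p=px(C2,[[596,-20,40]])[0].astype(int)
cv2.imwrite('pics/s25.png',cv2.resize(im[p[1]-50:p[1]+40,p[0]-60:p[0]+60],None,fx=6,fy=6,interpolation=cv2.INTER_CUBIC))
E
```

```text
t 40.33 pos [599.1 -26.  141.5] yaw 91.6 tilt [ 0.003  0.029 -1.   ] | d tool cm [ 17.32 -18.34   3.59] turn -0.19083421389024124 F [-0.  -0.4  0.2] op 6.61
```

View pics/w25.png

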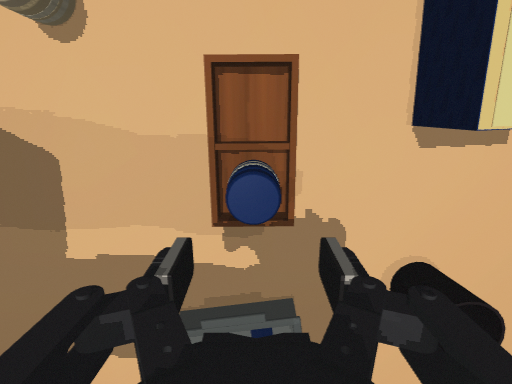

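View pics/s25.png

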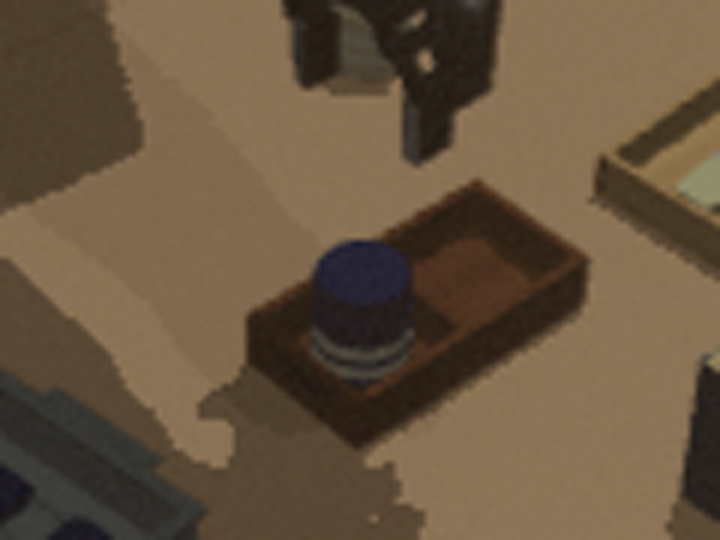

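{"method": "carry_out", "body": {"steps": [[3.4, -3.6, 0, 0], [3.4, -3.6, 0, 0], [3.4, -3.6, 0, 0], [3.4, -3.6, 0, 0], [3.3, -3.6, 0, 0]], "claw": 7.5}}

```text
time: 41.0
tcp_pos: [411.3, 138.5, 143.3]
tcp_rot: [-0.011, 0.697, 0.717, 0.01]
force: [0.9, 0.7, -0.3]
opening: 0.882
```

{"method": "carry_out", "body": {"steps": [[0, 0, 0, 0], [0, 0, 0, 0]]}}

```text
time: 41.25
tcp_pos: [413.3, 137.9, 143.9]
tcp_rot: [-0.011, 0.697, 0.717, 0.01]
force: [0.6, -0.6, -0.4]
opening: 0.879
```

```bash
python3 - <<'E'
from h import *
C=cam('wrist');im=manip.snapshot('wrist')[:,:,::-1].copy()
cv2.imwrite('pics/w26.png',im)
for d in manip.pinpoint('wrist','jar_cream')[:1]: print(w(C,d['xyz']).round())
go(410,143,9,91.8)
E
```

```text
[409. 141.   5.]
t 41.35 pos [413.9 137.4 143.9] yaw 91.6 tilt [-0.001  0.029 -1.   ] | d tool cm [ 0.17 -0.37 13.5 ] turn -0.23736252047004314 F [ 0.8  0.2 -1.1] op 7.48
```

View pics/w26.png

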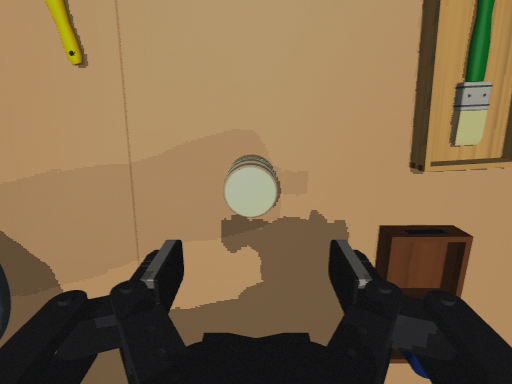

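```bash
python3 - <<'E'
from h import *
C=cam('wrist');p=pl(C,[(251,190)],62)[0];print(p.round(1))
go(p[0],p[1]+1,80,91.8)
E
```

```text
[409.4 144.6  62. ]
t 41.35 pos [413.9 137.4 143.9] yaw 91.6 tilt [-0.001  0.029 -1.   ] | d tool cm [ 0.64 -0.43  6.41] turn -0.23736252047004314 F [ 0.8  0.2 -1.1] op 7.48
```

{"method": "carry_out", "body": {"steps": [[0.4, -0.4, 2, 0], [0, 0, 3, 0], [0, 0, 1.4, 0], [0, 0, 0, 0], [0, 0, 0, 0]]}}

```text
time: 41.98
tcp_pos: [409.9, 143.4, 80.7]
tcp_rot: [-0.011, 0.697, 0.717, 0.01]
force: [0.3, -0.6, 0.4]
opening: 0.879
```

```bash
python3 - <<'E'
from h import *
C=cam('wrist');im=manip.snapshot('wrist')[:,:,::-1].copy()
cv2.imwrite('pics/w27.png',im)
go(409.5,144.5,9,91.8)
E
```

```text
t 42.02 pos [409.9 143.6  80.9] yaw 91.6 tilt [-0.    0.03 -1.  ] | d tool cm [-0.12 -0.05  7.19] turn -0.23475842781158462 F [-0.7 -0.3 -0.4] op 7.51
```

View pics/w27.png

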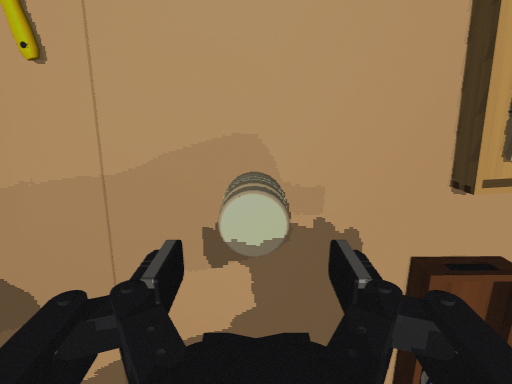

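Centred the same way as the navy jar (lid centre about (254,220)). Going down.

{"method": "carry_out", "body": {"steps": [[-0.1, 0, 3, 0], [0, 0, 3, 0], [0, 0, 1.2, 0], [0, 0, 0, 0], [0, 0, 0, 0]]}}

```text
time: 42.65
tcp_pos: [409.9, 145.1, 9.3]
tcp_rot: [-0.01, 0.697, 0.717, 0.011]
force: [-0.7, -0.9, -0.2]
opening: 0.878
```

{"method": "carry_out", "body": {"steps": [[0, 0, 0, 0], [0, 0, 0, 0], [0, 0, 0, 0], [0, 0, 0, 0]], "claw": 4.0}}

```text
time: 43.15
tcp_pos: [409.6, 145.0, 9.5]
tcp_rot: [-0.01, 0.697, 0.717, 0.011]
force: [-3.6, -0.8, 11.5]
opening: 0.567
```

{"method": "carry_out", "body": {"steps": [[0, 0, -1, 0], [0, 0, -2, 0], [0, 0, -3, 0], [0, 0, -3, 0], [0, 0, -1, 0]]}}

```text
time: 43.78
tcp_pos: [410.1, 142.1, 110.2]
tcp_rot: [-0.01, 0.697, 0.717, 0.012]
force: [0.5, 0.5, -3.3]
opening: 0.565
```

```bash
python3 - <<'E'
from h import *
C=cam('wrist');im=manip.snapshot('wrist')[:,:,::-1].copy()
cv2.imwrite('pics/w28.png',im)
go(595.5,53,80,91.8)
E
```

```text
t 43.83 pos [410.2 142.2 110.3] yaw 91.6 tilt [ 0.002  0.03  -1.   ] | d tool cm [-9.52 18.26  2.8 ] turn -0.18758839123734106 F [ 1.6 -0.4 -0.6] op 4.76
```

View pics/w28.png

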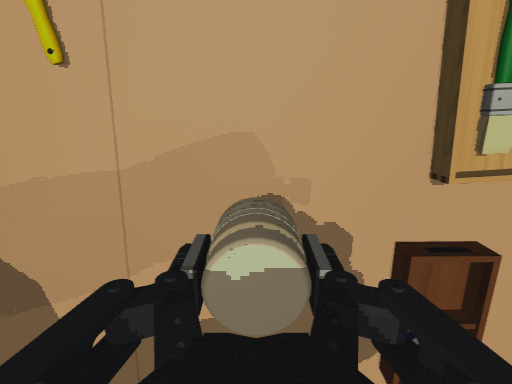

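{"method": "carry_out", "body": {"steps": [[-1.8, 3.6, 0, 0], [-1.9, 3.7, 0, 0], [-1.9, 3.7, 0, 0], [-1.9, 3.7, 0, 0], [-1.9, 3.5, 0, 0]]}}

```text
time: 44.45
tcp_pos: [594.4, 52.3, 104.0]
tcp_rot: [-0.011, 0.697, 0.717, 0.01]
force: [0.8, -0.4, -2.1]
opening: 0.559
```

{"method": "carry_out", "body": {"steps": [[0, 0, 2, 0], [0, 0, 1.6, 0], [0, 0, 0, 0], [0, 0, 0, 0]]}}

```text
time: 44.95
tcp_pos: [593.5, 54.4, 69.8]
tcp_rot: [-0.011, 0.697, 0.717, 0.01]
force: [-0.5, 1.0, -1.8]
opening: 0.562
```

```bash
python3 - <<'E'
from h import *
C=cam('wrist');im=manip.snapshot('wrist')[:,:,::-1].copy()
cv2.imwrite('pics/w29.png',im)
go(595.5,54,23,91.8)
C2=cam('scene');im=manip.snapshot('scene')[:,:,::-1];p=px(C2,[[596,20,40]])[0].astype(int)
cv2.imwrite('pics/s29.png',cv2.resize(im[p[1]-50:p[1]+40,p[0]-60:p[0]+60],None,fx=6,fy=6,interpolation=cv2.INTER_CUBIC))
E
```

```text
t 45.0 pos [593.9  54.4  70.2] yaw 91.6 tilt [-0.    0.03 -1.  ] | d tool cm [-0.19  0.16  4.71] turn -0.16438116030172978 F [ 0.2 -1.  -0.3] op 4.78
```

View pics/w29.png

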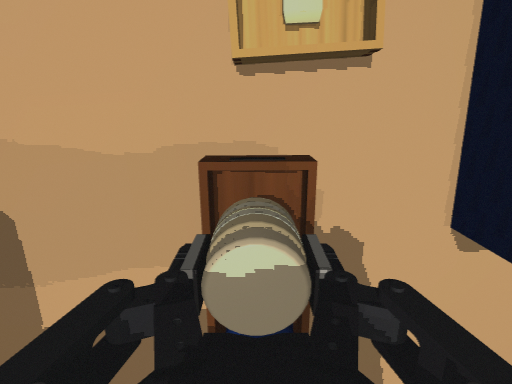

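View pics/s29.png

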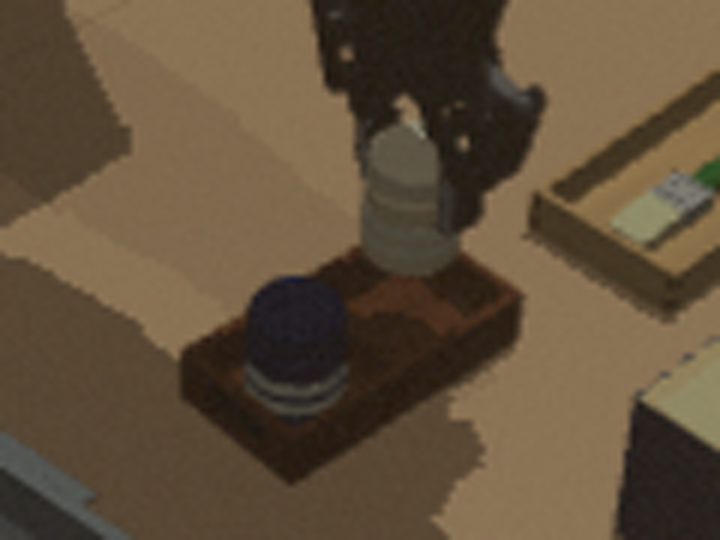

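```bash
python3 - <<'E'
from h import *
C=cam('wrist');print(pl(C,[(200,160),(316,160),(211,171),(305,170)],32).round(1))
E
```

```text
[[554.8  93.3  32. ]
 [633.8  95.5  32. ]
 [562.1  85.9  32. ]
 [626.8  88.4  32. ]]
```

{"method": "carry_out", "body": {"steps": [[-0.1, 0.1, 1.5, 0], [0, 0, 1.5, 0], [0, 0, 1.2, 0], [0, 0, 0.5, 0], [0, 0, 0, 0]]}}

```text
time: 45.68
tcp_pos: [594.4, 54.5, 22.0]
tcp_rot: [-0.011, 0.697, 0.717, 0.01]
force: [0.1, -0.3, -0.7]
opening: 0.565
```

{"method": "carry_out", "body": {"steps": [[0, 0, 0.4, 0], [0, 0, 0.2, 0], [0, 0, 0, 0]]}}

```text
time: 46.05
tcp_pos: [594.7, 54.7, 16.5]
tcp_rot: [-0.011, 0.697, 0.717, 0.01]
force: [0.8, 0.1, -0.7]
opening: 0.566
```

{"method": "carry_out", "body": {"steps": [[0, 0, 0.1, 0], [0, 0, 0, 0]]}}

```text
time: 46.3
tcp_pos: [594.9, 54.7, 15.6]
tcp_rot: [-0.01, 0.697, 0.717, 0.01]
force: [-0.4, -0.1, -0.6]
opening: 0.561
```

{"method": "carry_out", "body": {"steps": [[0, 0, 0.1, 0], [0, 0, 0, 0]]}}

```text
time: 46.55
tcp_pos: [594.9, 54.8, 15.6]
tcp_rot: [-0.01, 0.697, 0.717, 0.011]
force: [-4.2, 0.1, 8.6]
opening: 0.563
```

{"method": "carry_out", "body": {"steps": [[0, 0, 0, 0], [0, 0, 0, 0], [0, 0, 0, 0], [0, 0, 0, 0]], "claw": 6.6}}

```text
time: 47.05
tcp_pos: [594.7, 54.8, 14.4]
tcp_rot: [-0.011, 0.697, 0.717, 0.01]
force: [-0.1, -0.2, -0.0]
opening: 0.77
```

{"method": "carry_out", "body": {"steps": [[0, 0, -1.5, 0], [0, 0, -3, 0], [0, 0, -4, 0], [0, 0, -4, 0], [0, 0, -4, 0]]}}

```text
time: 47.68
tcp_pos: [594.8, 49.8, 182.0]
tcp_rot: [-0.01, 0.697, 0.717, 0.011]
force: [0.4, 0.1, -0.8]
opening: 0.772
```

{"method": "carry_out", "body": {"steps": [[0, -4, 0, 0], [0, -5, 0, 0], [0, -5, 0, 0], [0, -4, 0, 0], [0, 0, 0, 0]]}}

```text
time: 48.3
tcp_pos: [412.7, 44.7, 180.8]
tcp_rot: [-0.01, 0.697, 0.717, 0.011]
force: [0.6, 0.6, -0.2]
opening: 0.776
```

```bash
python3 - <<'E'
from h import *
im=manip.snapshot('wrist')[:,:,::-1].copy()
cv2.imwrite('pics/w30.png',im)
im=manip.snapshot('scene')[:,:,::-1];cv2.imwrite('pics/s30.png',cv2.resize(im[90:300,120:440],None,fx=2.5,fy=2.5,interpolation=cv2.INTER_CUBIC))
im=manip.snapshot('top')[:,:,::-1];cv2.imwrite('pics/t30.png',cv2.resize(im[70:260,120:400],None,fx=2.8,fy=2.8,interpolation=cv2.INTER_CUBIC))
C=cam('top')
for n in ['painted_box','paper_cup','brush_red','jar_cream','jar_navy','brush_clean','brush_green']:
  for d in manip.pinpoint('top',n)[:2]: print(n,round(d['score'],2),w(C,d['xyz']).round())
go(410,50,150)
E
```

```text
painted_box 0.82 [795. 161.   1.]
paper_cup 0.66 [ 792. -144.    4.]
brush_red 0.82 [ 571. -282.    6.]
jar_cream 0.59 [599.  58.  12.]
jar_navy 0.57 [600. -30.   8.]
brush_clean 0.66 [ 359. -393.   -3.]
brush_clean 0.6 [616. 257.   8.]
brush_green 0.58 [222. 318.  -1.]
t 48.8 pos [415.2  44.8 179.2] yaw 91.6 tilt [-0.002  0.029 -1.   ] | d tool cm [ 0.44 -0.5   2.93] turn None F [-0.7  0.5  0.3] op 6.61
```

View pics/s30.png

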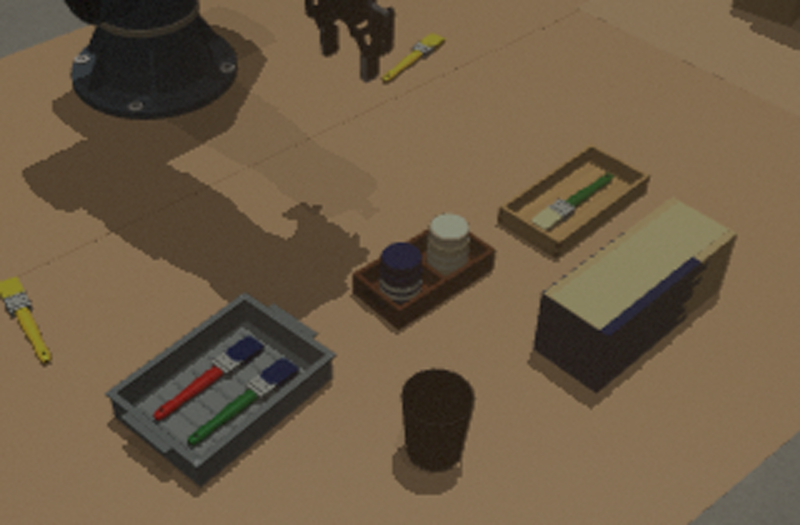

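View pics/t30.png

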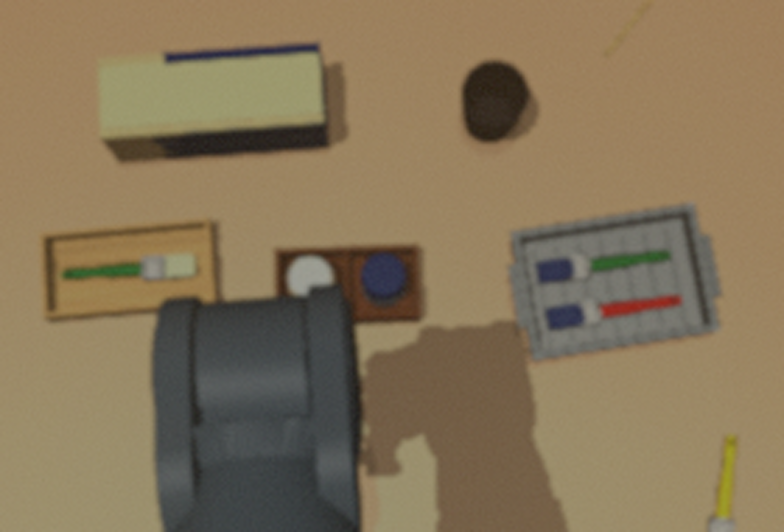

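All pieces are in place, and the box and cup are where they started. The gripper is clear and touching nothing, so I am handing in.

```bash
python3 -c "
from station import manip
print(manip.sign_off())"
```

```text
the job is handed in; nothing more can be done
None
```

All five things are sorted and the job is handed in at about 49 s; `sign_off` gave no verdict. The green and red navy-bristled brushes lie side by side on the tub floor. The clean brush lies in the pale tray, and the navy and cream jars stand upright in separate bays of the carrier.

**Last checks:** The final scene and top pictures show every piece flat or upright in place, with the gripper clear. The box and cup read within about 1 mm of their starting positions. I touched neither yellow brush. Each jar was lowered until the wrist force showed contact, about 10 N, before I let go. The brushes were let go within a few millimetres of the floor.

**What disagreed:**
- **Fingertips:** They sat about 18 mm behind the reported tool point instead of 19 mm ahead. My first three grips on the clean brush closed on air until I corrected for this; nothing was disturbed.
- **Tool tilt:** The tool picked up a tilt of about 0.03 rad, which I left in.
- **Network detections:** The networks sometimes took a yellow brush for a wanted one. In the last check the one reported match for `brush_green` was a yellow brush, so I relied on the pictures for its placing.

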